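# Sort the tiling kit onto its two carry boards

### The job

Get the two tiling kits ready to carry. Stack every loose tile flat, glaze up, on the tile of its own colour that already lies on a carry board, so that each colour makes one square pile with all edges flush, and leave those two bottom tiles where they are. The two grout pots stand on each other's boards: swap them, so that the white-lidded pot stands upright on the bare wood of the board with the white tiles, beside the pile, and the blue-lidded pot likewise with the blue, and leave everything else on the bench where it is.

Things in the scene. Friction and masses are not known exactly. Their poses are not given: they have to be found in the camera images.
- board_white: plywood carry board of the white tiles, immovable, 290 x 120 x 12 mm (own x, y, z); origin: centre of its underside. A first white tile lies on it about 70 mm from the origin towards own -x (the end nearer the robot), its length roughly along own x. A lifting cleat 20 mm high crosses the other end, own x = 125 to 145 mm. The pot belongs on the bare wood between, around own x = 60 mm, y = 0
- pot_white: round plastic grout pot with a white lid and white label band, 66 mm diameter, 50 mm high, 0.18 to 0.37 kg; origin: centre of its underside, own z up. At the start it stands on the blue board
- white_0: first white glazed tile, already lying on the white board: 120 x 60 x 10 mm (own x, y, z); origin: centre of its underside, own z up out of the glaze. Loose; it stays where it is and the pile goes on it
- white_1: loose white glazed tile, same size and axes as the first (120 x 60 x 10 mm, about 0.16 kg), lying glaze up on the bench; may be absent
- white_2: loose white glazed tile, same size and axes as the first (120 x 60 x 10 mm, about 0.16 kg), lying glaze up on the bench; may be absent
- white_3: loose white glazed tile, same size and axes as the first (120 x 60 x 10 mm, about 0.16 kg), lying glaze up on the bench; may be absent
- board_blue: plywood carry board of the blue tiles, immovable, 290 x 120 x 12 mm (own x, y, z); origin: centre of its underside. A first blue tile lies on it about 70 mm from the origin towards own -x (the end nearer the robot), its length roughly along own x. A lifting cleat 20 mm high crosses the other end, own x = 125 to 145 mm. The pot belongs on the bare wood between, around own x = 60 mm, y = 0
- pot_blue: round plastic grout pot with a blue lid and blue label band, 66 mm diameter, 50 mm high, 0.18 to 0.37 kg; origin: centre of its underside, own z up. At the start it stands on the white board
- blue_0: first blue glazed tile, already lying on the blue board: 120 x 60 x 10 mm (own x, y, z); origin: centre of its underside, own z up out of the glaze. Loose; it stays where it is and the pile goes on it
- blue_1: loose blue glazed tile, same size and axes as the first (120 x 60 x 10 mm, about 0.16 kg), lying glaze up on the bench; may be absent
- blue_2: loose blue glazed tile, same size and axes as the first (120 x 60 x 10 mm, about 0.16 kg), lying glaze up on the bench; may be absent
- blue_3: loose blue glazed tile, same size and axes as the first (120 x 60 x 10 mm, about 0.16 kg), lying glaze up on the bench; may be absent
- tape_measure: yellow tape measure, 75 x 70 mm, 36 mm high; leave alone; origin: centre of its underside
- level: red torpedo spirit level standing on its edge, 230 x 22 mm, 45 mm high (long axis = own x); leave alone; origin: centre of its underside
- spacer_box: small open cardboard box of white tile spacers, 100 x 75 mm, 40 mm high; leave alone; origin: centre of its underside
- bit_jar: small clear jar with an orange lid, 60 mm across, 60 mm high; leave alone; origin: centre of its underside
- scraper: scraper (spatula) lying flat, 200 mm long (own x), up to about 30 mm high; leave alone; origin: centre of its underside
- tape_roll: roll of blue masking tape lying flat, 100 mm across, 25 mm high; leave alone; origin: centre of its underside
There are look-alikes about, which are no part of the job. What is meant by the pot_white is not turquoise, and is the smaller of those in its own colour.

How it is judged:
By the outcome, as a careful person would: the job done as asked, in the order asked, and still so for the second after the job is handed in, with the robot touching nothing.
Of white_1, blue_1, white_2, blue_2, white_3, blue_3 only 4 to 6 are there at a start; the rules pass over those that are not, and their reading is None.
At some moment in a run one of pot_white, pot_blue may be knocked a few centimetres aside while the robot is not near it.
It also fails if it takes over 210 s, if anything falls off the work surface, if the arm or the gripper's body presses on something with over 40 N, if the wrist force passes 120 N, or if a joint passes its speed limit or range.

### The arm

A 6-joint arm with a two-finger parallel gripper is mounted at the origin on the work surface. World frame = base frame: x ahead of the robot, y to its left, z up, the work surface at z = 0. Lengths are in mm, angles in rad, forces in N, time in s.
With the tool pointing down it reaches from about 350 to 975 mm from the base axis. Payload 7.1 kg.
Tool frame: the origin (TCP) lies at the very end of the fingers, on their centre line; the grasp point (between the pads) lies 19 mm behind it; y points along the fingers, x is the direction in which the jaws open and shut, and the axes are right-handed (so a half turn about y gives the same grasp; the last joint's range is limited). The gripper opens to 88 mm and grips with 3 to 60 N. Pads are 20 mm wide; open, the fingers measure 115 mm over their backs; the gripper's body (75 mm by 178 mm) begins 61 mm behind the grasp point.
Start: joints at [1.143, 0.423, 1.63, -0, 1.089, -0.019], TCP at [248.41, 573.495, 222.675] pointing down, gripper open.
Joint ranges: [-3, 3], [-0.9, 2.11], [0.09, 2.58], [-1.31, 4.45], [0.11, 2.69], [-2.54, 2.54]. Speed limits (rad/s): [2.39, 2.39, 3.01, 3.14, 3.14, 3.14].

### API

Orientations are given as a rotation vector (axis times angle).
In Python, from workcell import ctrl gives the robot as it stands. The module is installed in compiled form; this text tells all that it offers.
- The arm moves only by the tool carry_out, never from a script. Its arguments are lists of equal length, an entry for each row: "delta_pos": the shift along the tool's x, y, z in cm, a list of three; "rotation": the turn, a rotation vector about the tool's x, y, z in rad, a list of three. In form: {"delta_pos": [[dx, dy, dz], ...], "rotation": [[wx, wy, wz], ...]}. A call has 1 to 12 rows; each row is the pose to reach, as a shift and turn from the pose commanded when the call began, along the tool's axes at that moment; what a row does not reach only later rows make up. A row lasts 1/12 s, in which the tool goes at most 41.7 mm and 7.16 degrees, less where a joint would pass 70% of its speed; a pose out of reach is approached as far as the arm can. A call with a gripper value outside its range is refused whole. "hand" is the closure in counts, from 0 (fully open) to 255 (shut), set as the call begins (left out, the last holds). The fingers move at their own pace and stop on an object; the grip force is fixed at half the most. Time passes only in rows, so rows that repeat a pose let the fingers close. It gives the time, the measured TCP pose, the force and the opening at its end, in the units of the state.
- ctrl.get_obs(): the state, without advancing time (a new reading comes with each control period).
- ctrl.get_image(name): name is "scene" or "top" or "wrist"; returns the picture (420x560x3 uint8, red, green, blue); there is no depth.
- ctrl.camera_info(name): a dict with "fov_y" (degrees; the focal length in pixels is half the picture's height over the tangent of half this angle, whatever the lens; pixels are square), "cx", "cy" (the principal point, pixels), "R" (3x3) and "t" (3): a world point X has camera coordinates R X + t; the wrist camera has in their place "T_tool_cam" (4x4, takes a point from camera to tool coordinates, whose origin is the TCP and whose axes are the tool frame's). Camera axes: x right, y down, z forward; pixel columns grow to the right and rows downward; lengths in mm; the calibration is good to about 2 mm. A picture is of the moment at which its call begins: read the wrist's pose just before it. camera_info takes no time and is no camera call.
- ctrl.close_job(): hands the job in, once; it reports no verdict.
The state is a dict: "t": time; "qpos": joint angles; "qvel": joint speeds; "joint_torque": joint torques, N m; "ee_pos": TCP position; "orientation": TCP orientation; "ft_force": force on the tool from outside, world axes, zero at the start; "moment": the same for the moment, N m; "width": finger opening in mm.
Only numpy, scipy, OpenCV 4.12 (cv2) and the standard library are available. Lean on these libraries where they do the work, as an engineer would, in place of code of your own. Each camera call takes 0.05 s, during which the arm holds its last target.

## Working session

There is one attempt and no reset: what is moved stays moved. The work goes in short steps, Python scripts to look and compute and a tool call to move; the robot and the scene stay as the last step left them, time stands still between calls to the robot, and variables do not carry over. Pictures are saved under pics/ and viewed, and the job is handed in when it is done.

Besides the shell and the picture viewer there is one more tool, called after "Emit:" as name(argument=value, ...) on one line, values as JSON. carry_out: Moves the arm, as the interface text tells. Its arguments: {"type":"object","properties":{"delta_pos":{"type":"array","items":{"type":"array","items":{"type":"number"}}},"rotation":{"type":"array","items":{"type":"array","items":{"type":"number"}}},"hand":{"type":"number"}},"required":["delta_pos","rotation"]}

```bash
mkdir -p pics; ls; python3 - <<'E'
from workcell import ctrl
import cv2,json
o=ctrl.get_obs();print({k:o[k] for k in o})
for n in("scene","top","wrist"):
    i=ctrl.camera_info(n);print(n,i)
    cv2.imwrite(f"pics/a_{n}.png",ctrl.get_image(n)[:,:,::-1])
E
```

```text
pics
{'t': 0.0, 'qpos': array([ 1.14300995e+00,  4.23795300e-01,  1.63068815e+00,  4.87746849e-07,
        1.08860854e+00, -1.89899406e-02]), 'qvel': array([ 8.04789793e-04, -5.03227641e-04, -3.72742479e-04,  3.70682354e-05,
       -7.71278655e-04, -2.39055110e-03]), 'joint_torque': array([ 2.38118606e-03, -5.44622970e+01, -2.73671454e+01,  6.46166294e-02,
        2.28860078e-02, -1.74613501e-04]), 'ee_pos': array([248.18015073, 573.00581177, 221.93086148]), 'orientation': array([-1.37612221, -0.90208421,  0.90417222]), 'ft_force': array([-0.09217318,  0.06930806,  0.65299595]), 'moment': array([ 0.00370862, -0.00239853, -0.01604188]), 'width': 87.54310273612778}
scene {'fov_y': 43.31553163511304, 'cx': 280.3782872049662, 'cy': 212.54564877679402, 'R': array([[ 0.04313345,  0.99902587,  0.00931702],
       [ 0.80836214, -0.02941817, -0.58795002],
       [-0.5871032 ,  0.03289184, -0.8088436 ]]), 't': array([ -37.24442427, -466.93721379, 1858.80710763])}
top {'fov_y': 45.565140665810496, 'cx': 271.0572356694635, 'cy': 205.64756846315953, 'R': array([[-2.75147641e-02, -9.99621397e-01,  1.79081577e-05],
       [-9.84873526e-01,  2.71057602e-02, -1.71141505e-01],
       [ 1.71076225e-01, -4.72655540e-03, -9.85246459e-01]]), 't': array([   5.13419279,  584.00437781, 1180.76866903])}
wrist {'fov_y': 62.64860653891876, 'cx': 277.81964589910336, 'cy': 209.08504763682802, 'T_tool_cam': array([[ 9.99998882e-01, -1.43881758e-03, -4.08086248e-04,
         1.23590817e+00],
       [ 4.72257678e-05, -2.42348434e-01,  9.70189278e-01,
        -1.61113757e+02],
       [-1.49482445e-03, -9.70188212e-01, -2.42348095e-01,
         6.46309471e+01],
       [ 0.00000000e+00,  0.00000000e+00,  0.00000000e+00,
         1.00000000e+00]])}
```

View pics/a_top.png

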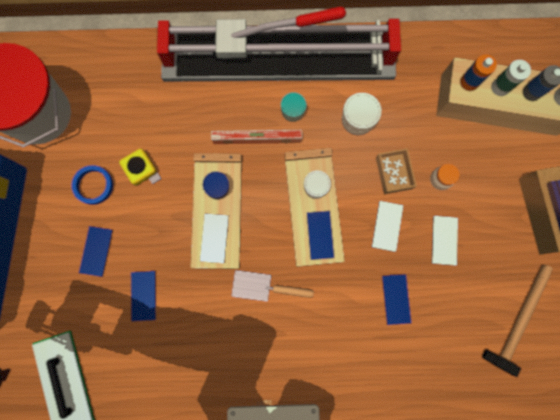

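View pics/a_scene.png

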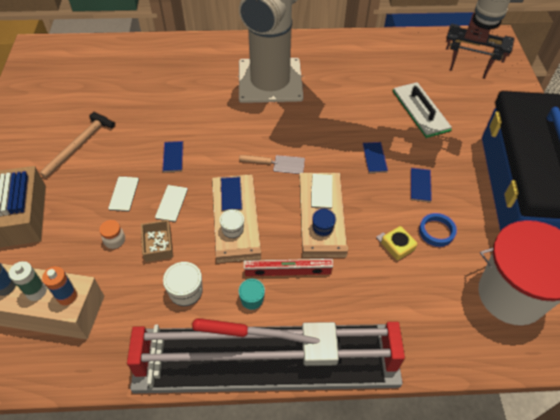

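View pics/a_wrist.png

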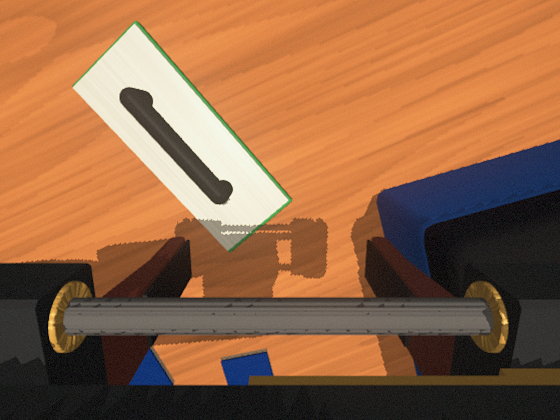

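Candidates for pot_white in the top view: the white lid at (317,183) on the blue board, the larger white tub at (362,112) and the turquoise pot at (293,105). The one at (317,183) fits, because it is white, the smaller of the two white ones, and stands on the blue board. The loose tiles are blue at (96,251), (143,296) and (397,299), and white at (388,226) and (445,240). Next I measure the poses.

```bash
cat > h.py <<'E'
import numpy as np,cv2
from scipy.spatial.transform import Rotation as Rt
from workcell import ctrl
def K(i):
    f=210/np.tan(np.radians(i['fov_y']/2)); return np.array([[f,0,i['cx']],[0,f,i['cy']],[0,0,1]])
def cam(name,obs=None):
    i=ctrl.camera_info(name)
    if name!='wrist': return K(i),np.array(i['R']),np.array(i['t'])
    T=np.array(i['T_tool_cam']); Rw=Rt.from_rotvec(obs['orientation']).as_matrix()
    Rc=Rw@T[:3,:3]; c=Rw@T[:3,3]+obs['ee_pos']
    return K(i),Rc.T,-Rc.T@c
def p2w(c,uv,z):
    k,R,t=c; uv=np.atleast_2d(np.array(uv,float))
    d=np.c_[uv,np.ones(len(uv))]@np.linalg.inv(k).T@R   # R^T d
    o=-R.T@t
    return o+d*((z-o[2])/d[:,2])[:,None]
def w2p(c,X):
    k,R,t=c; q=(np.atleast_2d(X)@R.T+t)@k.T; return q[:,:2]/q[:,2:]
def rect(im,c,z,x0,x1,y0,y1,s):
    # rectified plane picture: rows: x from x1 down to x0; cols: y from y1 to y0 ; s px/mm
    W=int((y1-y0)*s);H=int((x1-x0)*s)
    Xs=np.array([[x1,y1,z],[x1,y0,z],[x0,y0,z],[x0,y1,z]],float)
    M=cv2.getPerspectiveTransform(np.float32([[0,0],[W,0],[W,H],[0,H]]),np.float32(w2p(c,Xs)))
    return cv2.warpPerspective(im,M,(W,H),flags=cv2.INTER_LINEAR|cv2.WARP_INVERSE_MAP)
def snap(name,fn=None):
    o=ctrl.get_obs(); im=ctrl.get_image(name)[:,:,::-1].copy()
    if fn: cv2.imwrite(f'pics/{fn}.png',im)
    return o,im,cam(name,o)
E
python3 - <<'E'
from h import *
im=cv2.imread('pics/a_top.png');c=cam('top')
hsv=cv2.cvtColor(im,cv2.COLOR_BGR2HSV)
for nm,pts in dict(blue=[(96,251),(143,296),(397,299),(320,234)],white=[(388,226),(445,240),(214,239)]).items():
    for p in pts:
        ff=im.copy();m=np.zeros((422,562),np.uint8)
        cv2.floodFill(ff,m,p,0,(14,14,14),(14,14,14),cv2.FLOODFILL_FIXED_RANGE|cv2.FLOODFILL_MASK_ONLY|(255<<8)) if 0 else cv2.floodFill(im.copy(),m,p,0,(35,)*3,(35,)*3,cv2.FLOODFILL_FIXED_RANGE|cv2.FLOODFILL_MASK_ONLY|(255<<8))
        m=m[1:-1,1:-1]; ct=max(cv2.findContours(m,0,1)[0],key=cv2.contourArea)[:,0]
        z=10 if p not in[(320,234),(214,239)] else 22
        w=p2w(c,ct,z)[:,:2]
        r=cv2.minAreaRect(w.astype(np.float32));b=cv2.boxPoints(r)
        e=b[1]-b[0];e2=b[2]-b[1];L=e if np.hypot(*e)>np.hypot(*e2) else e2
        print(nm,p,np.round(r[0]),np.round(r[1]),'long axis deg',np.round(np.degrees(np.arctan2(L[1],L[0]))%180,1))
for n,p,z in[('potb',(216,185),62),('potw',(317,183),62),('bigw',(362,110),70),('turq',(293,105),50),('jar',(448,175),60),('box',(395,172),40),('level',(257,136),45),('tapem',(140,167),36),('roll',(92,185),25),('scr1',(236,286),0),('scr2',(312,293),20),('bw1',(195,155),12),('bw2',(241,155),12),('bw3',(191,267),12),('bw4',(240,267),12),('bb1',(286,152),12),('bb2',(330,150),12),('bb3',(299,265),12),('bb4',(343,262),12),('shad',(270,408),0)]:
    print(n,np.round(p2w(c,p,z)[0]))
rr=rect(im,c,0,250,900,-450,450,.85)
cv2.imwrite('pics/rect.png',rr)
E
```

```text
blue (96, 251) [489. 431.] [ 57. 116.] long axis deg 169.4
blue (143, 296) [390. 311.] [88. 55.] long axis deg 1.1
blue (397, 299) [ 350. -313.] [115.  54.] long axis deg 2.0
blue (320, 234) [ 512. -131.] [113.  53.] long axis deg 2.9
white (388, 226) [ 532. -304.] [ 57. 118.] long axis deg 167.0
white (445, 240) [ 492. -445.] [ 56. 118.] long axis deg 173.6
white (214, 239) [512. 135.] [ 58. 118.] long axis deg 174.1
potb [637. 123.  62.]
potw [ 635. -125.   62.]
bigw [ 817. -245.   70.]
turq [843. -74.  50.]
jar [ 647. -450.   60.]
box [ 663. -325.   40.]
level [765.  20.  45.]
tapem [695. 317.  36.]
roll [654. 441.  25.]
scr1 [392.  82.   0.]
scr2 [ 369. -105.   20.]
bw1 [729. 182.  12.]
bw2 [726.  63.  12.]
bw3 [441. 192.  12.]
bw4 [438.  70.  12.]
bb1 [730. -54.  12.]
bb2 [ 733. -168.   12.]
bb3 [439. -77.  12.]
bb4 [ 443. -186.   12.]
shad [101.   5.   0.]
```

```bash
python3 - <<'E'
import cv2
im=cv2.imread('pics/a_top.png');cv2.imwrite('pics/a_crop.png',cv2.resize(im[80:310,180:460],None,fx=2.5,fy=2.5,interpolation=cv2.INTER_CUBIC))
E
```

```text
(no output)
```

View pics/a_crop.png

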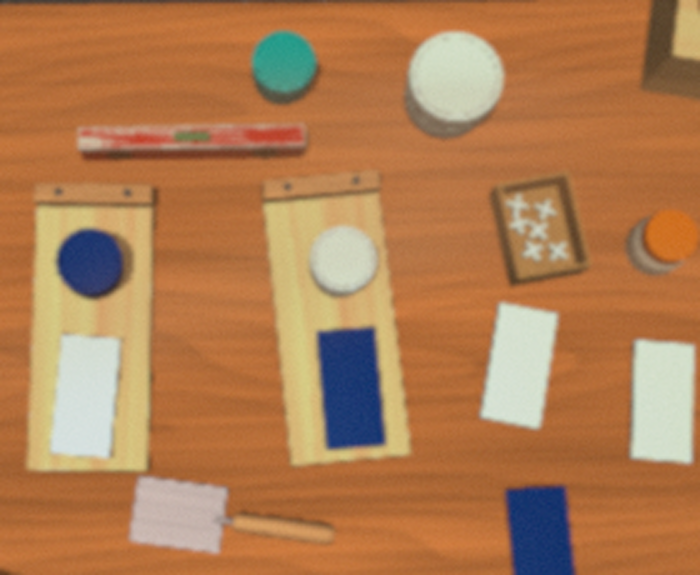

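```bash
cat >> h.py <<'E'
import json,os
def cmd0():
    if os.path.exists('cmd.json'):
        d=json.load(open('cmd.json'));return np.array(d['p']),np.array(d['R'])
    o=ctrl.get_obs();return np.array([248.41,573.495,222.675]),Rt.from_rotvec(o['orientation']).as_matrix()
def applied(dp,rv):
    p,R=cmd0();p=p+R@(np.array(dp)*10);R=R@Rt.from_rotvec(rv).as_matrix()
    json.dump(dict(p=p.tolist(),R=R.tolist()),open('cmd.json','w'));return p,R
def down(yaw,flip=1):
    # tool y down; tool z = (cos yaw, sin yaw); x = y cross z
    z=np.array([np.cos(yaw),np.sin(yaw),0]);y=np.array([0,0,-1.]);x=np.cross(y,z);return np.c_[x,y,z]
def rel(p,R,base=None):
    p0,R0=base or cmd0()
    return np.round(R0.T@(np.array(p,float)-p0)/10,2).tolist(),np.round(Rt.from_matrix(R0.T@R).as_rotvec(),3).tolist()
E
python3 - <<'E'
from h import *
o=ctrl.get_obs();R=Rt.from_rotvec(o['orientation']).as_matrix();print(R.round(4))
z=R[:,2];print('yaw of tool z',np.arctan2(z[1],z[0]), o['qpos'])
for y in(0,np.pi): print(rel([512,135,132],down(y)),rel([512,-131,132],down(y)))
E
```

```text
[[ 3.975e-01 -4.000e-04 -9.176e-01]
 [ 9.176e-01 -1.000e-03  3.975e-01]
 [-1.100e-03 -1.000e+00 -0.000e+00]]
yaw of tool z 2.732809039544782 [ 1.14300694e+00  4.23673167e-01  1.63044117e+00 -2.99260347e-05
  1.08860183e+00 -1.89918742e-02]
([-29.75, 9.1, -41.62], [0.002, 2.733, -0.0]) ([-54.16, 9.13, -52.19], [0.002, 2.733, -0.0])
([-29.75, 9.1, -41.62], [-0.0, -0.409, -0.001]) ([-54.16, 9.13, -52.19], [-0.0, -0.409, -0.001])
```

Emit:
carry_out(delta_pos=[[-29.75,9.1,-41.6],[-29.75,9.1,-41.6],[-29.75,9.1,-41.6],[-29.75,9.1,-41.6],[-29.75,9.1,-41.6],[-29.75,9.1,-41.6],[-29.75,9.1,-41.6],[-29.75,9.1,-41.6],[-29.75,9.1,-41.6],[-29.75,9.1,-41.6],[-29.75,9.1,-41.6],[-29.75,9.1,-41.6]], rotation=[[0,-0.306,0],[0,-0.306,0],[0,-0.306,0],[0,-0.306,0],[0,-0.306,0],[0,-0.306,0],[0,-0.306,0],[0,-0.306,0],[0,-0.306,0],[0,-0.306,0],[0,-0.306,0],[0,-0.306,0]], hand=0)

```text
t: 1.15
ee_pos: [502.4, 150.0, 134.8]
orientation: [-1.256, -1.133, 1.133]
ft_force: [-0.1, 0.6, -0.5]
width: 88.0
```

```bash
python3 - <<'E'
from h import *
o,im,c=snap('wrist','b1');R=Rt.from_rotvec(o['orientation']).as_matrix()
print(o['t'],o['ee_pos'],R.round(4).tolist(),np.abs(o['qvel']).max())
E
```

```text
1.15 [502.37921129 150.02981328 134.80979784] [[0.1026, -0.0001, -0.9947], [0.9947, 0.0, 0.1026], [0.0, -1.0, 0.0001]] 0.9192737175334673
```

View pics/b1.png

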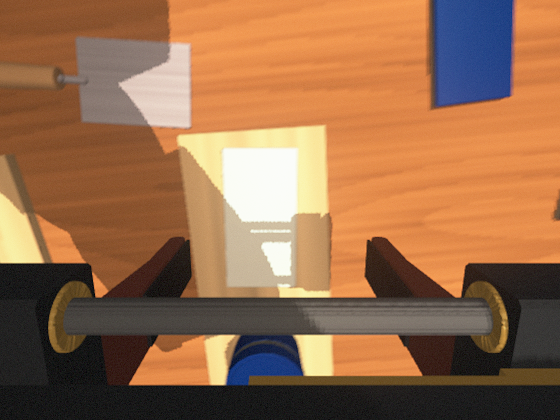

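Emit:
carry_out(delta_pos=[[0,0,0],[0,0,0],[0,0,0],[0,0,0]], rotation=[[0,0,0],[0,0,0],[0,0,0],[0,0,0]])

```text
t: 1.53
ee_pos: [501.1, 153.2, 135.3]
orientation: [-1.255, -1.135, 1.134]
ft_force: [-0.5, -0.1, -0.0]
width: 88.0
```

```bash
cat >> h.py <<'E'
def edges(im,c,z,x,y,yaw,rng=12,L=120,W=60,verbose=0,dark=None):
    """refine tile pose: yaw=long axis. sample normals to each edge, weighted line fit by RANSAC (huber)"""
    g=cv2.GaussianBlur(im.astype(np.float32),(0,0),0.8)
    for it in range(4):
        a=np.array([np.cos(yaw),np.sin(yaw)]);b=np.array([-a[1],a[0]])
        r=rng if it==0 else max(5,rng/2) if it==1 else 4
        A=[];res={}
        for nm,n,tg,hn,ht in(('+L',a,b,L/2,W/2),('-L',-a,b,L/2,W/2),('+W',b,a,W/2,L/2),('-W',-b,a,W/2,L/2)):
            pts=[]
            for s in np.linspace(-ht+6,ht-6,31):
                d=np.arange(-r,r+.01,.25)
                P=np.array([x,y])+tg*s+n*(hn+d)[:,None]
                uv=w2p(c,np.c_[P,np.full(len(P),z)]).astype(np.float32)
                if uv.min()<2 or uv[:,0].max()>557 or uv[:,1].max()>293:continue
                v=cv2.remap(g,uv[:,0].copy().reshape(-1,1),uv[:,1].copy().reshape(-1,1),1)[:,0]
                gr=np.linalg.norm(v[6:]-v[:-6],axis=1) # 1.5mm diff
                k=gr.argmax()
                if gr[k]<25 or k in(0,len(gr)-1):continue
                den=gr[k-1]-2*gr[k]+gr[k+1];o=0.5*(gr[k-1]-gr[k+1])/den if den else 0
                pts.append((s,d[3+k]+.25*o))
            if len(pts)<8: res[nm]=None;continue
            pts=np.array(pts);best=None
            rs=np.random.RandomState(0)
            for _ in range(150):
                i,j=rs.choice(len(pts),2,replace=False)
                if abs(pts[i,0]-pts[j,0])<8:continue
                m=(pts[j,1]-pts[i,1])/(pts[j,0]-pts[i,0])
                if abs(m)>.2:continue
                inl=abs(pts[:,1]-pts[i,1]-m*(pts[:,0]-pts[i,0]))<.5
                if best is None or inl.sum()>best.sum():best=inl
            q=np.polyfit(pts[best,0],pts[best,1],1);res[nm]=(q[1],q[0],int(best.sum()))
        sl=[];
        for nm,sg in(('+L',-1),('-L',1),('+W',1),('-W',-1)):
            if res[nm]:sl.append((sg*res[nm][1],res[nm][2]*(3 if 'W' in nm else 1)))
        dy=sum(s*w for s,w in sl)/sum(w for s,w in sl)
        def off(p,m,):
            if res[p] and res[m]:return (res[p][0]-res[m][0])/2
            return res[p][0] if res[p] else -res[m][0]
        x,y=np.array([x,y])+a*off('+L','-L')+b*off('+W','-W');yaw+=np.arctan(dy)
    if verbose:print({k:None if v is None else np.round(v,3).tolist() for k,v in res.items()})
    return x,y,yaw
def draw(im,c,z,x,y,yaw,fn,zoom=None,L=120,W=60):
    a=np.array([np.cos(yaw),np.sin(yaw)]);b=np.array([-a[1],a[0]])
    q=np.array([[x,y]+a*i*L/2+b*j*W/2 for i,j in((1,1),(1,-1),(-1,-1),(-1,1))])
    uv=w2p(c,np.c_[q,np.full(4,z)]);lo=np.maximum(uv.min(0)-30,0).astype(int);hi=(uv.max(0)+30).astype(int)
    big=cv2.resize(im,None,fx=3,fy=3,interpolation=cv2.INTER_CUBIC)
    cv2.polylines(big,[np.int32(uv*3+1)],True,(0,0,255),1)
    cr=big[lo[1]*3:hi[1]*3,lo[0]*3:hi[0]*3]; cv2.imwrite(f'pics/{fn}.png',cr[:600,:800])
E
python3 - <<'E'
from h import *
o,im,c=snap('wrist','b2')
print(o['t'],o['ee_pos'],o['orientation'],np.abs(o['qvel']).max())
r=edges(im,c,22,512,135,np.radians(174.1),verbose=1);print(r);draw(im,c,22,*r,'b2d')
E
```

```text
1.5333 [501.14139433 153.16103534 135.33276654] [-1.25511125 -1.13454423  1.13443834] 0.005627340351394475
{'+L': [1.479, -0.056, 31.0], '-L': [-2.315, -0.103, 7.0], '+W': [-0.665, -0.015, 26.0], '-W': [-0.625, 0.015, 20.0]}
(np.float64(500.1452523517877), np.float64(137.57245306626092), np.float64(3.0414368726157743))
```

View pics/b2d.png

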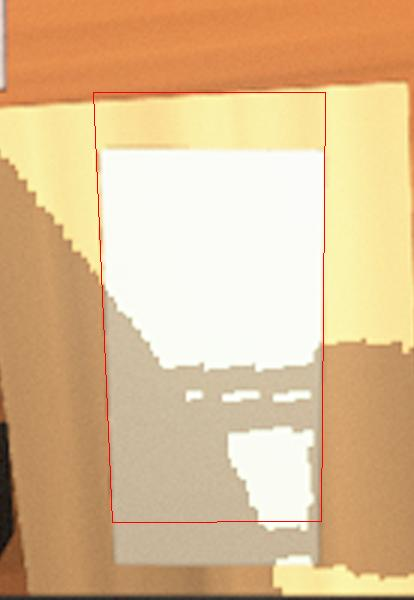

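```bash
python3 - <<'E'
from h import *
o=ctrl.get_obs();im=cv2.imread('pics/b2.png');c=cam('wrist',o)
r=edges(im,c,22,514,136,np.radians(174.1),rng=6,verbose=1);print(r);draw(im,c,22,*r,'b2d')
E
```

```text
{'+L': [-0.477, -0.003, 31.0], '-L': [-0.466, 0.004, 26.0], '+W': [-0.66, -0.001, 28.0], '-W': [-0.661, 0.001, 20.0]}
(np.float64(514.0438564586744), np.float64(136.19488080966812), np.float64(3.033806601090287))
```

View pics/b2d.png

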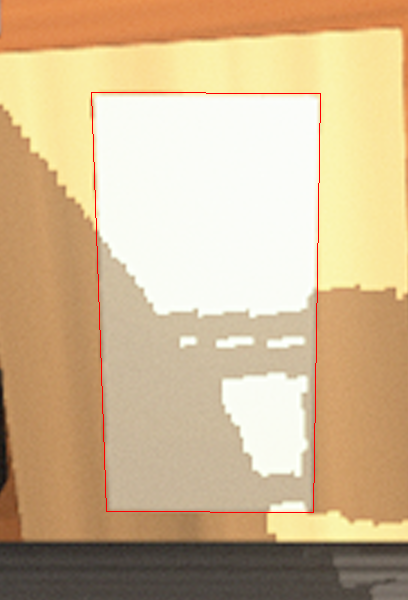

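```bash
cat >> h.py <<'E'
def frm(p,yaw):
    o=ctrl.get_obs();b=(o['ee_pos'],Rt.from_rotvec(o['orientation']).as_matrix());yaw=np.asarray(yaw)
    d,r=rel(p,down(yaw),b);print('rel',d,r,'rows',round(np.linalg.norm(d)/4.17,1),'| now',o['t'].__round__(2),o['ee_pos'].round(2),o['ft_force'].round(1),round(o['width'],1));return d,r
E
python3 - <<'E'
from h import *
frm([514,-131,132],np.radians(182.9))
E
```

```text
rel [-28.16, 0.34, -4.13] [0.0, -0.151, 0.0] rows 6.8 | now 1.58 [501.2  153.28 135.4 ] [ 0.3  0.4 -0.3] 87.5
```

Emit:
carry_out(delta_pos=[[-28.15,0.35,-4.15],[-28.15,0.35,-4.15],[-28.15,0.35,-4.15],[-28.15,0.35,-4.15],[-28.15,0.35,-4.15],[-28.15,0.35,-4.15],[-28.15,0.35,-4.15],[-28.15,0.35,-4.15],[-28.15,0.35,-4.15],[-28.15,0.35,-4.15],[-28.15,0.35,-4.15]], rotation=[[0,-0.15,0],[0,-0.15,0],[0,-0.15,0],[0,-0.15,0],[0,-0.15,0],[0,-0.15,0],[0,-0.15,0],[0,-0.15,0],[0,-0.15,0],[0,-0.15,0],[0,-0.15,0]])

```text
t: 2.5
ee_pos: [514.0, -130.6, 131.7]
orientation: [-1.185, -1.245, 1.245]
ft_force: [-0.2, 0.1, 0.5]
width: 87.8
```

```bash
python3 - <<'E'
from h import *
o,im,c=snap('wrist','c1')
print(o['t'],o['ee_pos'],o['orientation'],np.abs(o['qvel']).max())
r=edges(im,c,22,514,-131,np.radians(182.9),rng=6,verbose=1);print(r);draw(im,c,22,*r,'c1d')
frm([490,431,120],np.radians(169.4))
frm([514,-131,132],np.radians(182.9))
E
```

```text
2.5 [ 514.03050391 -130.5580295   131.677394  ] [-1.18496113 -1.24530711  1.24532199] 0.005394574959769733
{'+L': [-0.467, -0.0, 31.0], '-L': [-0.465, 0.004, 31.0], '+W': [-0.283, -0.001, 31.0], '-W': [-0.281, 0.001, 31.0]}
(np.float64(514.5501931321045), np.float64(-129.17011450665512), np.float64(3.1861872601831442))
rel [56.2, 1.18, -0.39] [-0.0, 0.235, 0.0] rows 13.5 | now 2.55 [ 514.1  -130.49  131.7 ] [-0.6 -0.7  0.2] 88.0
rel [-0.05, -0.03, 0.01] [-0.0, -0.001, 0.0] rows 0.0 | now 2.55 [ 514.1  -130.49  131.7 ] [-0.6 -0.7  0.2] 88.0
```

View pics/c1d.png

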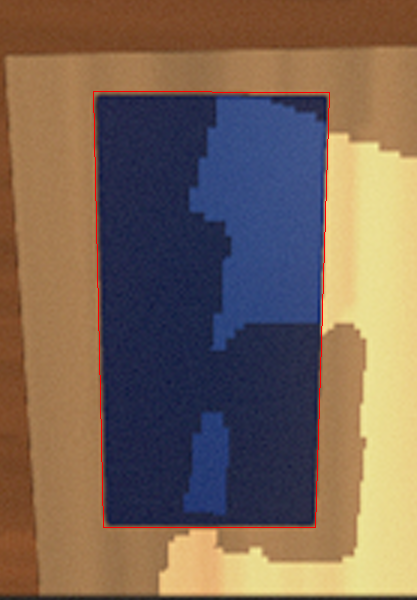

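View pics/c1.png

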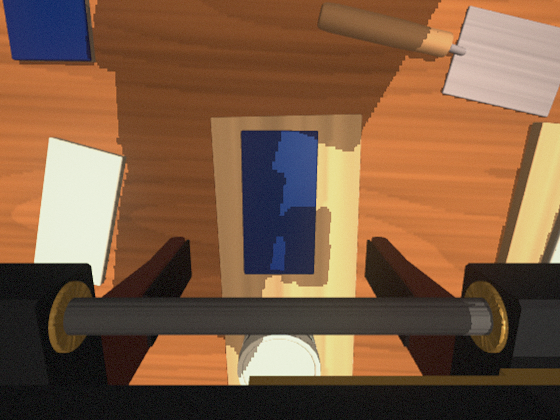

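```bash
python3 - <<'E'
from h import *
frm([533,-304,120],np.radians(167))
E
```

```text
rel [-17.42, 1.17, -1.02] [-0.0, 0.277, 0.0] rows 4.2 | now 2.55 [ 514.1  -130.49  131.7 ] [-0.6 -0.7  0.2] 88.0
```

Emit:
carry_out(delta_pos=[[-17.4,1.15,-1.0],[-17.4,1.15,-1.0],[-17.4,1.15,-1.0],[-17.4,1.15,-1.0],[-17.4,1.15,-1.0],[-17.4,1.15,-1.0],[-17.4,1.15,-1.0],[-17.4,1.15,-1.0],[-17.4,1.15,-1.0]], rotation=[[0,0.277,0],[0,0.277,0],[0,0.277,0],[0,0.277,0],[0,0.277,0],[0,0.277,0],[0,0.277,0],[0,0.277,0],[0,0.277,0]])

```text
t: 3.3
ee_pos: [532.3, -303.4, 120.2]
orientation: [-1.307, -1.04, 1.04]
ft_force: [-0.3, 0.2, 0.1]
width: 87.9
```

```bash
python3 - <<'E'
from h import *
o,im,c=snap('wrist','d1')
print(o['t'],o['ee_pos'],np.abs(o['qvel']).max())
r=edges(im,c,10,533,-304,np.radians(167),rng=6,verbose=1);print(r);draw(im,c,10,*r,'d1d')
frm([r[0],r[1],30],r[2]);frm([r[0],r[1],2.5],r[2])
E
```

```text
3.3 [ 532.31692808 -303.4279046   120.2012974 ] 0.005570053590246326
{'+L': [-0.631, 0.001, 31.0], '-L': [-0.616, 0.002, 31.0], '+W': [-0.435, -0.001, 31.0], '-W': [-0.431, -0.0, 31.0]}
(np.float64(534.2721538154109), np.float64(-301.7363396865364), np.float64(2.9129478987970976))
rel [0.23, 9.03, -0.14] [-0.0, 0.001, 0.0] rows 2.2 | now 3.35 [ 532.45 -303.73  120.3 ] [-0.  -0.1 -0.9] 87.9
rel [0.23, 11.78, -0.14] [-0.0, 0.001, 0.0] rows 2.8 | now 3.35 [ 532.45 -303.73  120.3 ] [-0.  -0.1 -0.9] 87.9
```

View pics/d1d.png

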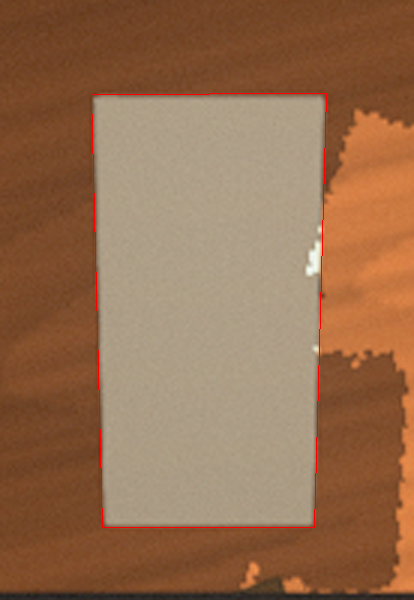

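View pics/d1.png

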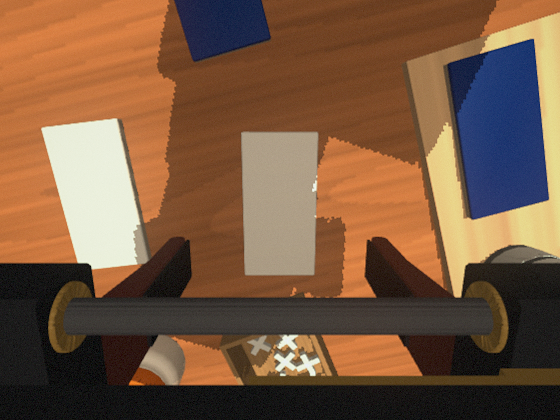

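Emit:
carry_out(delta_pos=[[0.2,4.0,-0.15],[0.2,8.0,-0.15],[0.2,10.5,-0.15],[0.2,11.7,-0.15],[0.2,11.7,-0.15],[0.2,11.7,-0.15]], rotation=[[0,0,0],[0,0,0],[0,0,0],[0,0,0],[0,0,0],[0,0,0]])

```text
t: 3.85
ee_pos: [534.6, -303.3, 3.3]
orientation: [-1.309, -1.039, 1.039]
ft_force: [-0.8, -0.6, 0.2]
width: 88.0
```

Emit:
carry_out(delta_pos=[[0,0,0],[0,0,0],[0,0,0],[0,0,0],[0,0,0],[0,0,0]], rotation=[[0,0,0],[0,0,0],[0,0,0],[0,0,0],[0,0,0],[0,0,0]], hand=255)

```text
t: 4.35
ee_pos: [534.5, -304.1, 3.6]
orientation: [-1.31, -1.039, 1.038]
ft_force: [-0.2, 1.3, 3.4]
width: 59.7
```

Emit:
carry_out(delta_pos=[[0,-3,0],[0,-6,0],[0,-9,0],[0,-11.7,0],[0,-11.7,0],[0,-11.7,0]], rotation=[[0,0,0],[0,0,0],[0,0,0],[0,0,0],[0,0,0],[0,0,0]])

```text
t: 4.85
ee_pos: [535.0, -304.6, 121.5]
orientation: [-1.312, -1.04, 1.038]
ft_force: [-1.4, 0.3, -1.3]
width: 59.5
```

```bash
python3 - <<'E'
from h import *
for k in range(2):
    o,im,c=snap('wrist','e1');print(o['t'],o['ee_pos'],o['qpos'].round(4),o['width'],o['ft_force'])
E
```

```text
4.85 [ 534.99544515 -304.57048391  121.52687481] [-5.3680e-01  5.3460e-01  1.7180e+00 -1.0000e-04  8.8590e-01 -1.8777e+00] 59.51717059596102 [-1.35389153  0.34649359 -1.25020118]
4.9 [ 533.93652163 -303.93732609  119.93409596] [-0.5368  0.5365  1.7194 -0.      0.8857 -1.8777] 59.67466570891789 [-1.15360044 -0.12338717 -1.68647617]
```

View pics/e1.png

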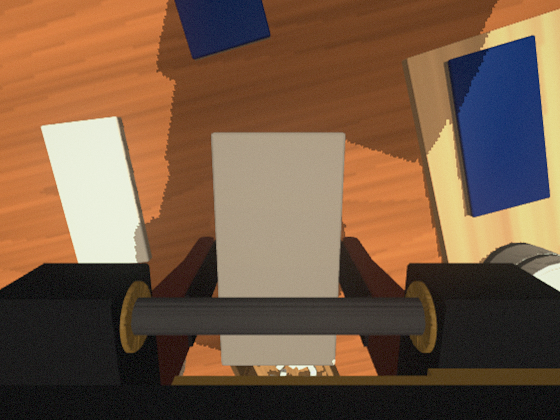

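```bash
cat >> h.py <<'E'
def toolcam():
    i=ctrl.camera_info('wrist');T=np.array(i['T_tool_cam']);Rc=T[:3,:3]
    return K(i),Rc.T,-Rc.T@T[:3,3]
def tp2(uv,ypl=-6.7):
    k,R,t=toolcam();uv=np.atleast_2d(np.array(uv,float));d=np.c_[uv,np.ones(len(uv))]@np.linalg.inv(k).T@R;o=-R.T@t
    return o+d*((ypl-o[1])/d[:,1])[:,None]
def held(im,ypl=-6.7,x=0,zc=0,verbose=1):
    """held tile in tool frame: top edge (+z end) and sides; returns x offset, z offset, tilt of long axis"""
    k,R,t=toolcam();g=cv2.GaussianBlur(im.astype(np.float32),(0,0),0.8)
    def scan(P0,n,rng):
        d=np.arange(-rng,rng+.01,.2);P=P0+np.outer(d,n);q=(P@R.T+t)@k.T;uv=(q[:,:2]/q[:,2:]).astype(np.float32)
        v=cv2.remap(g,uv[:,0].copy().reshape(-1,1),uv[:,1].copy().reshape(-1,1),1)[:,0]
        gr=np.linalg.norm(v[5:]-v[:-5],axis=1);kk=gr.argmax();return d[kk+2]+.1,gr[kk]
    out={}
    for nm,sg in(('+',1),('-',-1)):
        pt=[(z,scan(np.array([x+sg*30,ypl,zc+z]),np.array([1.,0,0]),5)) for z in np.linspace(25,55,25)]
        out[nm]=np.array([(z,a[0]) for z,a in pt if a[1]>20])
    top=np.array([(s,a[0]) for s in np.linspace(-25,25,25) for a in[scan(np.array([x+s,ypl,zc+60]),np.array([0,0,1.]),8)] if a[1]>20])
    f=[]
    for q in(out['+'],out['-'],top):
        m=abs(q[:,1]-np.median(q[:,1]))<1.2;p=np.polyfit(q[m,0],q[m,1],1);f.append((p[0],np.median(q[m,1]),m.sum(),p[1]))
    if verbose:print('side+ slope,med',np.round(f[0],3),'side-',np.round(f[1],3),'end',np.round(f[2],3))
    sl=(f[0][0]+f[1][0])/2; xo=x+(f[0][3]+f[1][3])/2   # x at z=zc
    zo=zc+f[2][3]
    return xo,zo,sl,f[2][0]
E
python3 - <<'E'
from h import *
im=cv2.imread('pics/e1.png');print(held(im))
print(tp2([(212,133),(344,133),(216,250),(341,250)]))
E
```

```text
side+ slope,med [-3.00e-03  3.00e-01  2.50e+01  5.16e-01] side- [2.000e-03 1.700e+00 2.500e+01 1.549e+00] end [ 0.   0.5 25.   0.5]
(np.float64(1.0326153846153898), np.float64(0.5000000000000075), np.float64(-0.0006153846153846118), np.float64(4.434054693216061e-18))
[[-27.76005398  -6.7         60.18219651]
 [ 29.94622572  -6.7         60.09631783]
 [-28.45127374  -6.7          5.85189675]
 [ 30.96411015  -6.7          5.76755744]]
```

```bash
python3 - <<'E'
from h import *
def tgt(T,yaw,xo,zo,z):
    R=down(yaw);p=np.array([*T,z])-R[:,0]*xo-R[:,2]*zo;p[2]=z;return p
p=tgt((514.04,136.19),3.0338,1.0,0.5,115);print(p);frm(p,3.0338)
E
```

```text
[514.42951397 135.14201199 115.        ]
rel [42.29, 0.44, 11.84] [-0.002, -0.122, 0.001] rows 10.5 | now 4.95 [ 533.33 -303.56  118.93] [-0.2  0.1 -1.4] 59.5
```

Emit:
carry_out(delta_pos=[[42.3,0.4,11.85],[42.3,0.4,11.85],[42.3,0.4,11.85],[42.3,0.4,11.85],[42.3,0.4,11.85],[42.3,0.4,11.85],[42.3,0.4,11.85],[42.3,0.4,11.85],[42.3,0.4,11.85],[42.3,0.4,11.85],[42.3,0.4,11.85],[42.3,0.4,11.85]], rotation=[[0,-0.12,0],[0,-0.12,0],[0,-0.12,0],[0,-0.12,0],[0,-0.12,0],[0,-0.12,0],[0,-0.12,0],[0,-0.12,0],[0,-0.12,0],[0,-0.12,0],[0,-0.12,0],[0,-0.12,0]])

```text
t: 5.95
ee_pos: [513.8, 138.6, 114.3]
orientation: [-1.255, -1.129, 1.133]
ft_force: [-1.3, -0.7, -2.2]
width: 59.5
```

Emit:
carry_out(delta_pos=[[0,0,0],[0,0,0],[0,0,0]], rotation=[[0,0,0],[0,0,0],[0,0,0]])

```text
t: 6.2
ee_pos: [514.7, 133.6, 115.3]
orientation: [-1.259, -1.125, 1.128]
ft_force: [-0.3, -0.2, -1.5]
width: 59.9
```

```bash
cat >> h.py <<'E'
def tgt(T,yaw,xo,zo,z):
    R=down(yaw);p=np.array([*T,z])-R[:,0]*xo-R[:,2]*zo;p[2]=z;return p
E
python3 - <<'E'
from h import *
for k in range(4):
    o,im,c=snap('wrist','f1');print(o['t'],o['ee_pos'],o['orientation'],o['qpos'].round(4))
print(held(im))
p=tgt((514.04,136.19),3.0338,1.0,0.5,26);frm(p,3.0338)
E
```

```text
6.2 [514.68980265 133.60205148 115.3194662 ] [-1.25889305 -1.12546346  1.1283822 ] [ 2.3170e-01  4.4380e-01  1.9065e+00 -3.0000e-04  7.9310e-01 -1.2279e+00]
6.25 [514.90469473 133.5269354  115.5577955 ] [-1.25927479 -1.12554527  1.12766679] [ 2.3140e-01  4.4350e-01  1.9063e+00 -2.0000e-04  7.9320e-01 -1.2278e+00]
6.3 [515.12052333 133.560193   115.77239278] [-1.25958032 -1.12584161  1.12719788] [ 2.3140e-01  4.4320e-01  1.9061e+00 -1.0000e-04  7.9320e-01 -1.2277e+00]
6.35 [515.24981326 133.65722118 115.94533355] [-1.25974259 -1.1261911   1.1269588 ] [ 2.3150e-01  4.4300e-01  1.9060e+00 -1.0000e-04  7.9320e-01 -1.2276e+00]
side+ slope,med [-0.064  3.8   22.     6.485] side- [1.000e-03 1.900e+00 1.200e+01 1.846e+00] end [ 0.   2.1 17.   2.1]
(np.float64(4.165296217693201), np.float64(2.100000000000009), np.float64(-0.031192041753055427), np.float64(4.543397372103461e-19))
rel [0.12, 9.01, 0.1] [-0.0, -0.004, -0.0] rows 2.2 | now 6.4 [515.3  133.82 116.06] [-0.2  0.6 -0.7] 59.8
```

View pics/f1.png

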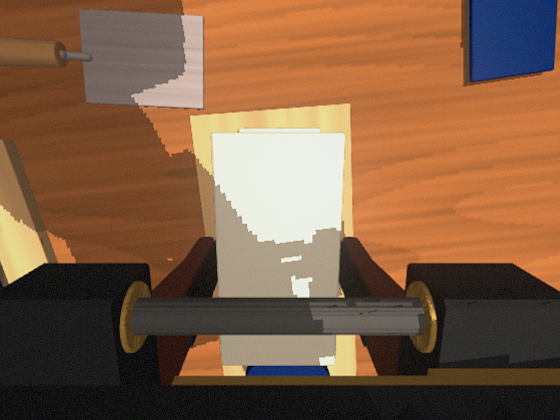

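Emit:
carry_out(delta_pos=[[0.1,2.5,0.1],[0.1,5,0.1],[0.1,7,0.1],[0.1,8.5,0.1],[0.1,8.8,0.1],[0.1,8.8,0.1],[0.1,8.8,0.1],[0.1,8.8,0.1],[0.1,8.8,0.1],[0.1,8.8,0.1],[0.1,8.8,0.1],[0.1,8.8,0.1]], rotation=[[0,0,0],[0,0,0],[0,0,0],[0,0,0],[0,0,0],[0,0,0],[0,0,0],[0,0,0],[0,0,0],[0,0,0],[0,0,0],[0,0,0]])

```text
t: 7.4
ee_pos: [514.6, 136.0, 28.6]
orientation: [-1.259, -1.129, 1.127]
ft_force: [0.2, -0.5, -1.3]
width: 59.5
```

```bash
python3 - <<'E'
from h import *
for k in range(2):
    o,im,c=snap('wrist','g1');print(o['t'],o['ee_pos'],o['orientation'])
p=tgt((514.04,136.19),3.0338,1.0,0.5,25.7);frm(p,3.0338)
E
```

```text
7.4 [514.5945965  136.01736885  28.60828881] [-1.2594778  -1.12858661  1.12745312]
7.45 [514.48660876 136.00351269  28.46485387] [-1.25932505 -1.12837584  1.12765655]
rel [-0.09, 0.27, -0.01] [0.0, -0.002, 0.0] rows 0.1 | now 7.5 [514.44 136.01  28.38] [-0.7 -0.3 -1.6] 59.6
```

View pics/g1.png

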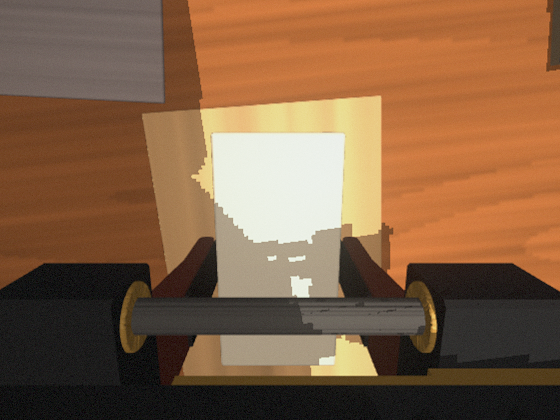

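Emit:
carry_out(delta_pos=[[-0.09,0.12,0],[-0.09,0.25,0],[-0.09,0.25,0],[-0.09,0.25,0],[-0.09,0.25,0],[-0.09,0.25,0],[-0.09,0.25,0]], rotation=[[0,-0.002,0],[0,-0.002,0],[0,-0.002,0],[0,-0.002,0],[0,-0.002,0],[0,-0.002,0],[0,-0.002,0]])

```text
t: 8.08
ee_pos: [514.2, 135.0, 25.6]
orientation: [-1.258, -1.129, 1.13]
ft_force: [-1.0, -0.2, 0.1]
width: 59.7
```

```bash
python3 - <<'E'
from h import *
p=tgt((514.04,136.19),3.0338,1.0,0.5,25.7);frm(p,3.0338)
E
```

```text
rel [0.01, -0.01, -0.02] [-0.0, 0.0, -0.0] rows 0.0 | now 8.08 [514.24 135.02  25.63] [-1.  -0.2  0.1] 59.7
```

Emit:
carry_out(delta_pos=[[0,0,0],[0,0,0],[0,0,0],[0,0,0],[0,-1,0],[0,-4,0],[0,-8,0],[0,-11.6,0],[0,-11.6,0],[0,-11.6,0],[0,-11.6,0],[0,-11.6,0]], rotation=[[0,0,0],[0,0,0],[0,0,0],[0,0,0],[0,0,0],[0,0,0],[0,0,0],[0,0,0],[0,0,0],[0,0,0],[0,0,0],[0,0,0]], hand=0)

```text
t: 9.08
ee_pos: [513.3, 134.8, 140.7]
orientation: [-1.257, -1.128, 1.131]
ft_force: [0.4, 0.2, -0.0]
width: 88.1
```

```bash
python3 - <<'E'
from h import *
o,im,c=snap('wrist','i1');print(o['t'],o['ee_pos'],o['width'],np.abs(o['qvel']).max())
r=edges(im,c,32,514,136.2,3.0338,rng=6,verbose=1);print(r);draw(im,c,32,*r,'i1d')
frm([493,-445,120],np.radians(173.6))
E
```

```text
9.0833 [513.28000795 134.79777515 140.7274423 ] 88.05359649426566 0.016087889861973934
{'+L': [-0.625, -0.003, 31.0], '-L': [-0.625, 0.005, 31.0], '+W': [-0.644, -0.001, 31.0], '-W': [-0.627, 0.002, 30.0]}
(np.float64(513.5274344812478), np.float64(135.8216732047823), np.float64(3.0301338676047567))
rel [-57.86, 2.08, -4.23] [-0.002, 0.004, -0.001] rows 13.9 | now 9.13 [513.19 134.78 140.43] [-0.1 -0.3  0.5] 88.2
```

View pics/i1d.png

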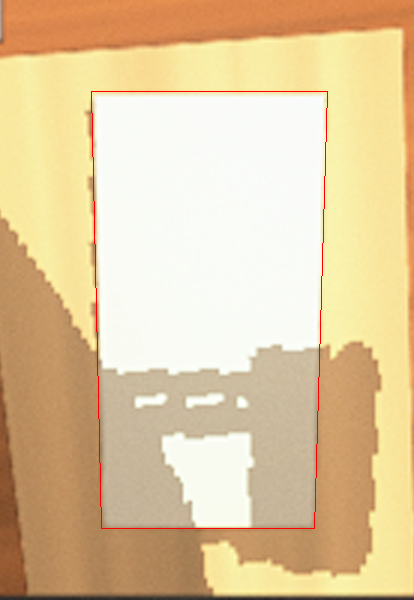

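Emit:
carry_out(delta_pos=[[-28.9,1.0,-2.1],[-28.9,1.0,-2.1],[-28.9,1.0,-2.1],[-28.9,1.0,-2.1],[-28.9,1.0,-2.1],[-28.9,1.0,-2.1],[-28.9,1.0,-2.1],[-57.8,2.05,-4.2],[-57.8,2.05,-4.2],[-57.8,2.05,-4.2],[-57.8,2.05,-4.2],[-57.8,2.05,-4.2]], rotation=[[0,0,0],[0,0,0],[0,0,0],[0,0,0],[0,0,0],[0,0,0],[0,0,0],[0,0,0],[0,0,0],[0,0,0],[0,0,0],[0,0,0]])

```text
t: 10.13
ee_pos: [495.4, -364.2, 122.3]
orientation: [-1.255, -1.128, 1.129]
ft_force: [1.4, 0.4, 0.9]
width: 87.7
```

```bash
python3 - <<'E'
from h import *
frm([493,-445,120],np.radians(173.6))
E
```

```text
rel [-8.06, 0.22, -0.63] [-0.003, 0.004, 0.002] rows 1.9 | now 10.13 [ 495.41 -364.16  122.32] [1.4 0.4 0.9] 87.7
```

Emit:
carry_out(delta_pos=[[-4,0.1,-0.3],[-8.0,0.2,-0.6],[-8.0,0.2,-0.6],[-8.0,0.2,-0.6],[-8.0,0.2,-0.6],[-8.0,0.2,-0.6],[-8.0,0.2,-0.6],[-8.0,0.2,-0.6],[-8.0,0.2,-0.6],[-8.0,0.2,-0.6]], rotation=[[0,0,0],[0,0,0],[0,0,0],[0,0,0],[0,0,0],[0,0,0],[0,0,0],[0,0,0],[0,0,0],[0,0,0]])

```text
t: 10.97
ee_pos: [494.4, -442.2, 122.4]
orientation: [-1.258, -1.13, 1.13]
ft_force: [1.0, -0.5, -0.4]
width: 87.7
```

```bash
python3 - <<'E'
from h import *
o,im,c=snap('wrist','j1')
print(o['t'],o['ee_pos'],np.abs(o['qvel']).max())
r=edges(im,c,10,494,-445,np.radians(173.6),rng=8,verbose=1);print(r);draw(im,c,10,*r,'j1d')
frm(tgt(r[:2],r[2],1,0,2.7),r[2])
E
```

```text
10.9667 [ 494.39853242 -442.2073298   122.40233225] 0.004745357649733789
{'+L': [-0.568, -0.004, 31.0], '-L': [-0.565, 0.001, 31.0], '+W': [-0.43, -0.001, 31.0], '-W': [-0.43, 0.0, 31.0]}
(np.float64(493.90110172808875), np.float64(-443.8387846763182), np.float64(3.028574065023076))
rel [-0.25, 11.97, 0.03] [0.0, 0.006, -0.0] rows 2.9 | now 11.02 [ 494.35 -442.36  122.38] [-0.2 -0.1  0.8] 87.9
```

View pics/j1d.png

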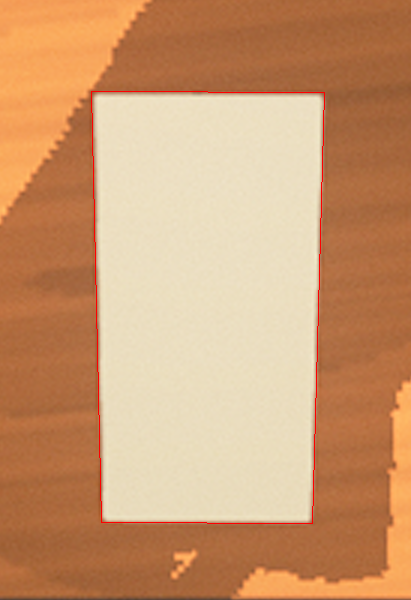

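View pics/j1.png

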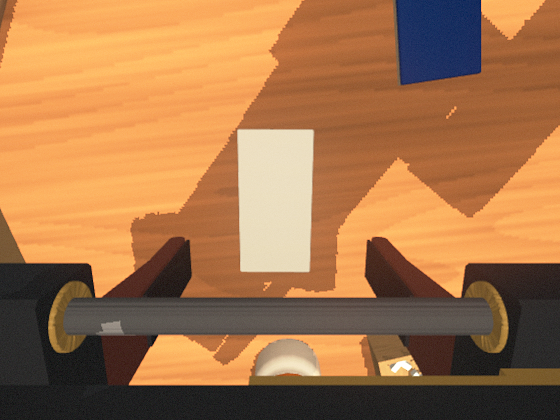

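Emit:
carry_out(delta_pos=[[-0.25,4.0,0],[-0.25,8.0,0],[-0.25,10.8,0],[-0.25,11.9,0],[-0.25,11.9,0],[-0.25,11.9,0],[-0.25,11.9,0]], rotation=[[0,0.006,0],[0,0.006,0],[0,0.006,0],[0,0.006,0],[0,0.006,0],[0,0.006,0],[0,0.006,0]])

```text
t: 11.6
ee_pos: [494.4, -445.7, 4.0]
orientation: [-1.262, -1.125, 1.125]
ft_force: [0.7, 0.4, 0.0]
width: 87.5
```

Emit:
carry_out(delta_pos=[[0,0,0],[0,0,0],[0,0,0],[0,0,0],[0,0,0],[0,0,0],[0,0,0]], rotation=[[0,0,0],[0,0,0],[0,0,0],[0,0,0],[0,0,0],[0,0,0],[0,0,0]], hand=255)

```text
t: 12.18
ee_pos: [493.9, -445.3, 3.3]
orientation: [-1.261, -1.125, 1.125]
ft_force: [-0.2, 0.7, 2.9]
width: 59.8
```

Emit:
carry_out(delta_pos=[[0,-2,0],[0,-5,0],[0,-8,0],[0,-11,0],[0,-12,0],[0,-12,0],[0,-12,0],[0,-12,0]], rotation=[[0,0,0],[0,0,0],[0,0,0],[0,0,0],[0,0,0],[0,0,0],[0,0,0],[0,0,0]])

```text
t: 12.85
ee_pos: [492.8, -444.3, 120.9]
orientation: [-1.258, -1.124, 1.125]
ft_force: [0.5, -0.0, -1.9]
width: 59.8
```

```bash
python3 - <<'E'
from h import *
o,im,c=snap('wrist','k1');print(held(im))
p=tgt((514.04,136.19),3.0338,1.0,0.5,118);print(p);frm(p,3.0338)
E
```

```text
side+ slope,med [ 0.     0.3   25.     0.223] side- [8.00e-03 1.50e+00 2.50e+01 1.15e+00] end [ 0.   -0.3  25.   -0.26]
(np.float64(0.6864615384615437), np.float64(-0.25999999999999335), np.float64(0.003938461538461538), np.float64(0.0004430769230769217))
[514.42951397 135.14201199 118.        ]
rel [57.81, 0.41, 4.42] [-0.003, -0.006, 0.002] rows 13.9 | now 12.9 [ 492.68 -444.24  120.7 ] [ 1.2  0.3 -1.3] 59.6
```

Emit:
carry_out(delta_pos=[[29,0.2,2.2],[29,0.2,2.2],[29,0.2,2.2],[29,0.2,2.2],[29,0.2,2.2],[29,0.2,2.2],[29,0.2,2.2],[57.8,0.4,4.4],[57.8,0.4,4.4],[57.8,0.4,4.4],[57.8,0.4,4.4],[57.8,0.4,4.4]], rotation=[[0,-0.006,0],[0,-0.006,0],[0,-0.006,0],[0,-0.006,0],[0,-0.006,0],[0,-0.006,0],[0,-0.006,0],[0,-0.006,0],[0,-0.006,0],[0,-0.006,0],[0,-0.006,0],[0,-0.006,0]])

```text
t: 13.9
ee_pos: [511.4, 55.4, 118.2]
orientation: [-1.257, -1.127, 1.131]
ft_force: [0.6, -0.1, -1.0]
width: 59.2
```

```bash
python3 - <<'E'
from h import *
p=tgt((514.04,136.19),3.0338,1.0,-.25,48);frm(p,3.0338)
E
```

```text
rel [7.96, 7.01, 0.61] [-0.003, -0.0, -0.001] rows 2.5 | now 13.9 [511.36  55.45 118.16] [ 0.6 -0.1 -1. ] 59.2
```

Emit:
carry_out(delta_pos=[[4,0,0.3],[7.0,1.0,0.6],[7.9,3.5,0.6],[7.9,6.0,0.6],[7.9,7.0,0.6],[7.9,7.0,0.6],[7.9,7.0,0.6],[7.9,7.0,0.6],[7.9,7.0,0.6],[7.9,7.0,0.6],[7.9,7.0,0.6],[7.9,7.0,0.6]], rotation=[[0,0,0],[0,0,0],[0,0,0],[0,0,0],[0,0,0],[0,0,0],[0,0,0],[0,0,0],[0,0,0],[0,0,0],[0,0,0],[0,0,0]])

```text
t: 14.9
ee_pos: [515.7, 132.6, 50.4]
orientation: [-1.259, -1.13, 1.128]
ft_force: [0.1, 1.2, -1.4]
width: 59.4
```

```bash
python3 - <<'E'
from h import *
p=tgt((514.04,136.19),3.0338,1.0,-.25,36);print(p);frm(p,3.0338)
E
```

```text
[513.68386697 135.22270001  36.        ]
rel [0.24, 1.44, 0.23] [0.001, -0.0, 0.0] rows 0.4 | now 14.9 [515.66 132.59  50.39] [ 0.1  1.2 -1.4] 59.4
```

Emit:
carry_out(delta_pos=[[0.2,0.8,0.2],[0.24,1.3,0.2],[0.24,1.3,0.2],[0.24,1.3,0.2],[0.24,1.3,0.2],[0.24,1.3,0.2],[0.24,1.3,0.2],[0.24,1.3,0.2]], rotation=[[0,0,0],[0,0,0],[0,0,0],[0,0,0],[0,0,0],[0,0,0],[0,0,0],[0,0,0]])

```text
t: 15.57
ee_pos: [513.6, 135.3, 36.8]
orientation: [-1.258, -1.13, 1.129]
ft_force: [0.2, -1.0, -0.9]
width: 59.6
```

```bash
python3 - <<'E'
from h import *
p=tgt((514.04,136.19),3.0338,1.0,-.25,35.7);frm(p,3.0338)
E
```

```text
rel [-0.01, 0.11, -0.01] [0.0, 0.0, 0.0] rows 0.0 | now 15.57 [513.59 135.33  36.8 ] [ 0.2 -1.  -0.9] 59.6
```

Emit:
carry_out(delta_pos=[[-0.01,0.11,0],[-0.01,0.11,0],[-0.01,0.11,0],[-0.01,0.11,0],[-0.01,0.11,0]], rotation=[[0,0,0],[0,0,0],[0,0,0],[0,0,0],[0,0,0]])

```text
t: 15.98
ee_pos: [513.5, 135.2, 35.6]
orientation: [-1.258, -1.129, 1.129]
ft_force: [-0.0, -0.3, -1.6]
width: 60.0
```

Emit:
carry_out(delta_pos=[[0,0,0],[0,0,0],[0,0,0],[0,0,0],[0,-1,0],[0,-4,0],[0,-8,0],[0,-11.6,0],[0,-11.6,0],[0,-11.6,0],[0,-11.6,0],[0,-11.6,0]], rotation=[[0,0,0],[0,0,0],[0,0,0],[0,0,0],[0,0,0],[0,0,0],[0,0,0],[0,0,0],[0,0,0],[0,0,0],[0,0,0],[0,0,0]], hand=0)

```text
t: 16.98
ee_pos: [512.5, 135.0, 150.6]
orientation: [-1.257, -1.128, 1.131]
ft_force: [-0.9, -0.7, -0.5]
width: 87.9
```

```bash
python3 - <<'E'
from h import *
o,im,c=snap('wrist','l1');print(o['t'],o['ee_pos'],o['width'],np.abs(o['qvel']).max())
r=edges(im,c,42,514,136.2,3.0338,rng=6,verbose=1);print(r);draw(im,c,42,*r,'l1d')
frm([490,431,120],np.radians(169.4))
E
```

```text
16.9833 [512.47673186 134.99106997 150.6189733 ] 87.94652084716368 0.01587333632896736
{'+L': [-0.652, -0.002, 31.0], '-L': [-0.655, 0.003, 31.0], '+W': [-0.602, -0.0, 30.0], '-W': [-0.601, 0.002, 29.0]}
(np.float64(513.4372291813596), np.float64(135.93195465052406), np.float64(3.030887369653048))
rel [29.19, 3.02, 5.4] [-0.003, 0.077, -0.001] rows 7.2 | now 17.03 [512.39 134.98 150.33] [ 0.9 -0.5 -0.2] 87.9
```

View pics/l1d.png

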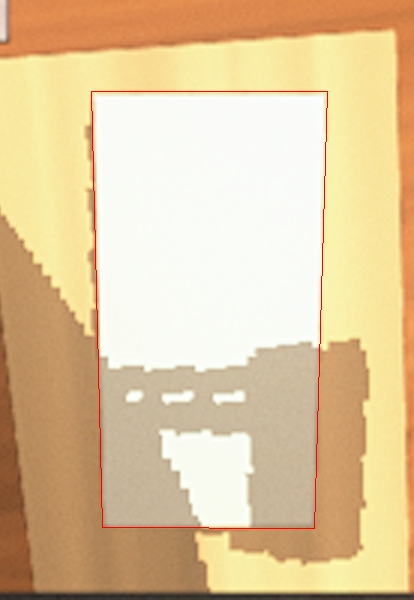

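Emit:
carry_out(delta_pos=[[29.2,3.0,5.4],[29.2,3.0,5.4],[29.2,3.0,5.4],[29.2,3.0,5.4],[29.2,3.0,5.4],[29.2,3.0,5.4],[29.2,3.0,5.4],[29.2,3.0,5.4],[29.2,3.0,5.4],[29.2,3.0,5.4],[29.2,3.0,5.4],[29.2,3.0,5.4]], rotation=[[0,0.077,0],[0,0.077,0],[0,0.077,0],[0,0.077,0],[0,0.077,0],[0,0.077,0],[0,0.077,0],[0,0.077,0],[0,0.077,0],[0,0.077,0],[0,0.077,0],[0,0.077,0]])

```text
t: 18.03
ee_pos: [491.4, 429.4, 121.3]
orientation: [-1.292, -1.07, 1.072]
ft_force: [-0.6, -0.1, 0.1]
width: 88.0
```

```bash
python3 - <<'E'
from h import *
o,im,c=snap('wrist','m1');print(o['t'],o['ee_pos'],np.abs(o['qvel']).max())
r=edges(im,c,10,491,432,np.radians(169.4),rng=8,verbose=1);print(r);draw(im,c,10,*r,'m1d')
frm(tgt(r[:2],r[2],1,0,2.7),r[2])
E
```

```text
18.0333 [491.38240917 429.42697897 121.29918842] 0.005268284233484016
{'+L': [-0.454, 0.004, 31.0], '-L': [-0.425, -0.0, 31.0], '+W': [-0.267, 0.002, 31.0], '-W': [-0.264, -0.0, 31.0]}
(np.float64(490.8227162059239), np.float64(435.41995331157557), np.float64(2.9554183036042514))
rel [0.47, 11.89, 0.18] [-0.0, -0.0, -0.001] rows 2.9 | now 18.08 [491.59 429.6  121.58] [ 0.2 -0.2  0.1] 87.9
```

View pics/m1d.png

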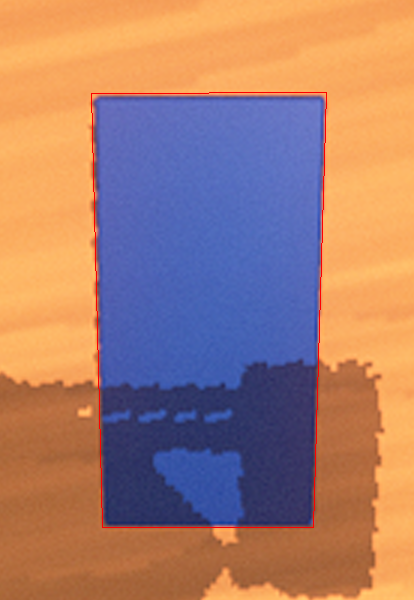

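View pics/m1.png

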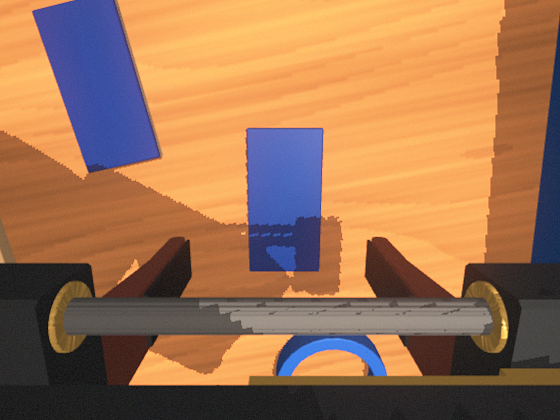

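```bash
python3 - <<'E'
from h import *
c=cam('wrist',ctrl.get_obs())
for uv in[(535,260),(550,100),(557,30)]:
    for z in(0,100,200): print(uv,z,p2w(c,uv,z).round())
ct=cam('top');
for uv in[(25,165),(2,345),(12,270)]:
    for z in(0,100,200): print('top',uv,z,p2w(ct,uv,z).round())
E
python3 - <<'E'
import cv2
a=cv2.imread('pics/a_top.png')[140:360,0:170];cv2.imwrite('pics/tb.png',cv2.resize(a,None,fx=3,fy=3)[:600])
a=cv2.imread('pics/a_scene.png')[70:330,380:560];cv2.imwrite('pics/tb2.png',cv2.resize(a,None,fx=3,fy=3)[:600])
E
```

```text
(535, 260) 0 [[585. 642.   0.]]
(535, 260) 100 [[530. 571. 100.]]
(535, 260) 200 [[474. 501. 200.]]
(550, 100) 0 [[451. 655.   0.]]
(550, 100) 100 [[443. 580. 100.]]
(550, 100) 200 [[435. 505. 200.]]
(557, 30) 0 [[401. 660.   0.]]
(557, 30) 100 [[411. 583. 100.]]
(557, 30) 200 [[421. 506. 200.]]
top (25, 165) 0 [[718. 626.   0.]]
top (25, 165) 100 [[690. 576. 100.]]
top (25, 165) 200 [[663. 526. 200.]]
top (2, 345) 0 [[265. 656.   0.]]
top (2, 345) 100 [[274. 604. 100.]]
top (2, 345) 200 [[282. 552. 200.]]
top (12, 270) 0 [[447. 643.   0.]]
top (12, 270) 100 [[441. 592. 100.]]
top (12, 270) 200 [[435. 540. 200.]]
```

View pics/tb2.png

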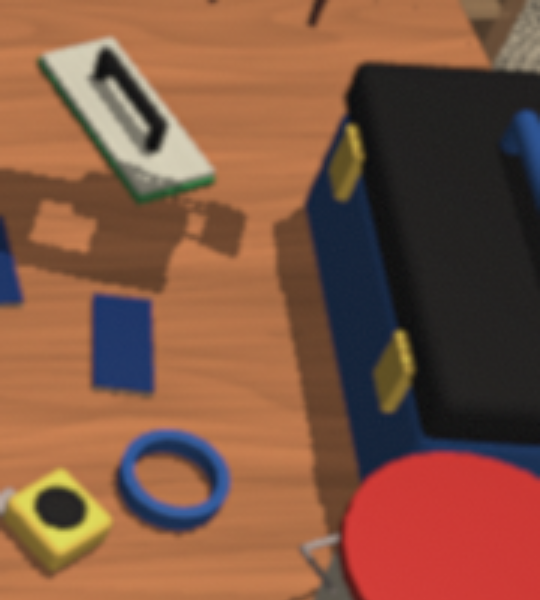

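Emit:
carry_out(delta_pos=[[0.47,4.0,0.2],[0.47,8.0,0.2],[0.47,10.8,0.2],[0.47,11.8,0.2],[0.47,11.8,0.2],[0.47,11.8,0.2],[0.47,11.8,0.2]], rotation=[[0,0,0],[0,0,0],[0,0,0],[0,0,0],[0,0,0],[0,0,0],[0,0,0]])

```text
t: 18.67
ee_pos: [491.1, 436.2, 4.7]
orientation: [-1.291, -1.073, 1.07]
ft_force: [-0.3, -0.1, 0.9]
width: 87.9
```

Emit:
carry_out(delta_pos=[[0,0,0],[0,0,0],[0,0,0],[0,0,0],[0,0,0],[0,0,0],[0,0,0]], rotation=[[0,0,0],[0,0,0],[0,0,0],[0,0,0],[0,0,0],[0,0,0],[0,0,0]], hand=255)

```text
t: 19.25
ee_pos: [490.1, 436.3, 3.9]
orientation: [-1.291, -1.072, 1.072]
ft_force: [-0.1, -1.0, 2.8]
width: 59.6
```

Emit:
carry_out(delta_pos=[[0,-2,0],[0,-5,0],[0,-8,0],[0,-11,0],[0,-12,0],[0,-12,0],[0,-12,0],[0,-12,0]], rotation=[[0,0,0],[0,0,0],[0,0,0],[0,0,0],[0,0,0],[0,0,0],[0,0,0],[0,0,0]])

```text
t: 19.92
ee_pos: [489.0, 435.4, 121.4]
orientation: [-1.291, -1.069, 1.075]
ft_force: [0.3, -1.4, -1.2]
width: 59.2
```

```bash
python3 - <<'E'
from h import *
o,im,c=snap('wrist','n1');print(held(im,-6.7))
p=tgt((514.55,-129.17),3.1862,1.0,0,112);print(p);frm(p,3.1862)
E
```

```text
side+ slope,med [6.0e-03 3.0e-01 2.5e+01 5.3e-02] side- [2.000e-03 1.500e+00 2.500e+01 1.501e+00] end [-6.000e-03 -1.300e+00  2.500e+01 -1.204e+00]
(np.float64(0.776923076923082), np.float64(-1.2039999999999944), np.float64(0.003876923076923082), np.float64(-0.005612307692307705))
[ 514.59459255 -130.16900526  112.        ]
rel [-55.11, 1.05, -12.92] [-0.003, -0.229, -0.003] rows 13.6 | now 19.97 [488.94 435.33 121.15] [ 0.3  0.1 -0.9] 59.6
```

View pics/n1.png

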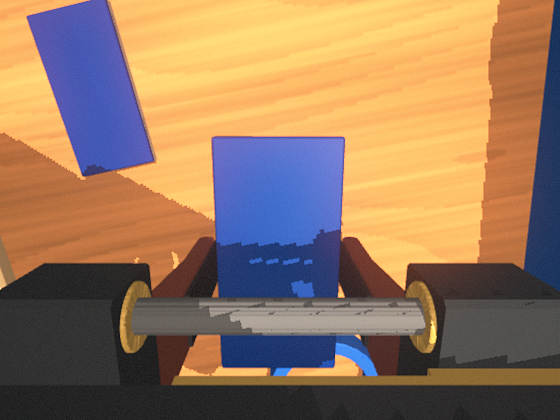

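Emit:
carry_out(delta_pos=[[-27.5,0.5,-6.5],[-27.5,0.5,-6.5],[-27.5,0.5,-6.5],[-27.5,0.5,-6.5],[-27.5,0.5,-6.5],[-27.5,0.5,-6.5],[-27.5,0.5,-6.5],[-55.1,1.0,-12.9],[-55.1,1.0,-12.9],[-55.1,1.0,-12.9],[-55.1,1.0,-12.9],[-55.1,1.0,-12.9]], rotation=[[0,-0.1,0],[0,-0.1,0],[0,-0.1,0],[0,-0.1,0],[0,-0.1,0],[0,-0.1,0],[0,-0.1,0],[0,-0.233,0],[0,-0.233,0],[0,-0.233,0],[0,-0.233,0],[0,-0.233,0]])

```text
t: 20.97
ee_pos: [511.0, -51.8, 113.4]
orientation: [-1.184, -1.243, 1.246]
ft_force: [0.9, 0.6, -1.4]
width: 59.8
```

```bash
python3 - <<'E'
from h import *
p=tgt((514.55,-129.17),3.1862,1.0,-1.2,37);print(p);frm(p,3.190)
E
```

```text
[ 513.39578625 -130.22251632   37.        ]
rel [-7.85, 7.64, 0.12] [-0.003, -0.0, 0.001] rows 2.6 | now 20.97 [511.02 -51.76 113.43] [ 0.9  0.6 -1.4] 59.8
```

Emit:
carry_out(delta_pos=[[-4,0,0.1],[-7,1.5,0.1],[-7.8,4,0.1],[-7.8,6.5,0.1],[-7.8,7.6,0.1],[-7.8,7.6,0.1],[-7.8,7.6,0.1],[-7.8,7.6,0.1],[-7.8,7.6,0.1],[-7.8,7.6,0.1],[-7.8,7.6,0.1],[-7.8,7.6,0.1]], rotation=[[0,0,0],[0,0,0],[0,0,0],[0,0,0],[0,0,0],[0,0,0],[0,0,0],[0,0,0],[0,0,0],[0,0,0],[0,0,0],[0,0,0]])

```text
t: 21.97
ee_pos: [515.5, -127.8, 39.7]
orientation: [-1.187, -1.246, 1.245]
ft_force: [0.3, 0.3, -1.9]
width: 59.5
```

```bash
python3 - <<'E'
from h import *
p=tgt((514.55,-129.17),3.1862,1.0,-1.2,26);print(p);frm(p,3.190)
E
```

```text
[ 513.39578625 -130.22251632   26.        ]
rel [-0.23, 1.37, 0.22] [0.001, 0.0, -0.0] rows 0.3 | now 21.97 [ 515.51 -127.81   39.69] [ 0.3  0.3 -1.9] 59.5
```

Emit:
carry_out(delta_pos=[[-0.2,0.7,0.2],[-0.23,1.25,0.22],[-0.23,1.25,0.22],[-0.23,1.25,0.22],[-0.23,1.25,0.22],[-0.23,1.25,0.22],[-0.23,1.25,0.22],[-0.23,1.25,0.22],[-0.23,1.25,0.22]], rotation=[[0,0,0],[0,0,0],[0,0,0],[0,0,0],[0,0,0],[0,0,0],[0,0,0],[0,0,0],[0,0,0]])

```text
t: 22.72
ee_pos: [513.0, -130.3, 26.6]
orientation: [-1.186, -1.245, 1.245]
ft_force: [0.2, 0.2, -1.8]
width: 59.8
```

```bash
python3 - <<'E'
from h import *
p=tgt((514.55,-129.17),3.1862,1.0,-1.2,25.8);print(p);frm(p,3.190)
E
```

```text
[ 513.39578625 -130.22251632   25.8       ]
rel [0.01, 0.08, -0.04] [0.0, -0.0, -0.0] rows 0.0 | now 22.72 [ 513.02 -130.32   26.56] [ 0.2  0.2 -1.8] 59.8
```

Emit:
carry_out(delta_pos=[[0,0.08,-0.04],[0,0.08,-0.04],[0,0.08,-0.04],[0,0.08,-0.04],[0,0.08,-0.04]], rotation=[[0,0,0],[0,0,0],[0,0,0],[0,0,0],[0,0,0]])

```text
t: 23.13
ee_pos: [513.4, -130.3, 25.7]
orientation: [-1.186, -1.245, 1.245]
ft_force: [0.1, 0.1, -2.0]
width: 59.3
```

Emit:
carry_out(delta_pos=[[0,0,0],[0,0,0],[0,0,0],[0,0,0],[0,-1,0],[0,-4,0],[0,-8,0],[0,-11.6,0],[0,-11.6,0],[0,-11.6,0],[0,-11.6,0],[0,-11.6,0]], rotation=[[0,0,0],[0,0,0],[0,0,0],[0,0,0],[0,0,0],[0,0,0],[0,0,0],[0,0,0],[0,0,0],[0,0,0],[0,0,0],[0,0,0]], hand=0)

```text
t: 24.13
ee_pos: [512.4, -130.0, 140.7]
orientation: [-1.184, -1.243, 1.245]
ft_force: [-0.3, 1.7, -0.4]
width: 87.6
```

```bash
python3 - <<'E'
from h import *
o,im,c=snap('wrist','o1');print(o['t'],o['ee_pos'],o['width'],np.abs(o['qvel']).max())
r=edges(im,c,32,514,-129.2,3.186,rng=6,verbose=1);print(r);draw(im,c,32,*r,'o1d')
frm([352,-313,120],np.radians(182))
E
```

```text
24.1333 [ 512.38557568 -130.0021809   140.71181494] 87.5939046488376 0.014951222142923208
{'+L': [-0.52, -0.0, 31.0], '-L': [-0.522, 0.001, 31.0], '+W': [-0.292, -0.0, 31.0], '-W': [-0.3, -0.0, 31.0]}
(np.float64(514.2823779382069), np.float64(-129.72328562276647), np.float64(3.1870184856607895))
rel [-17.51, 2.07, 16.89] [-0.003, 0.013, 0.001] rows 5.9 | now 24.18 [ 512.33 -130.    140.45] [ 0.6 -0.7 -0.6] 87.8
```

View pics/o1d.png

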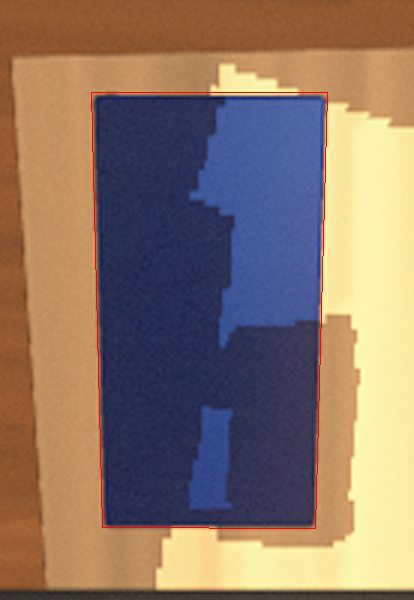

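Emit:
carry_out(delta_pos=[[-17.5,2.05,16.9],[-17.5,2.05,16.9],[-17.5,2.05,16.9],[-17.5,2.05,16.9],[-17.5,2.05,16.9],[-17.5,2.05,16.9],[-17.5,2.05,16.9],[-17.5,2.05,16.9],[-17.5,2.05,16.9],[-17.5,2.05,16.9],[-17.5,2.05,16.9]], rotation=[[0,0.01,0],[0,0.01,0],[0,0.01,0],[0,0.01,0],[0,0.01,0],[0,0.01,0],[0,0.01,0],[0,0.01,0],[0,0.01,0],[0,0.01,0],[0,0.01,0]])

```text
t: 25.1
ee_pos: [353.7, -312.3, 121.0]
orientation: [-1.189, -1.239, 1.239]
ft_force: [0.4, 0.6, -0.7]
width: 87.7
```

```bash
python3 - <<'E'
from h import *
o,im,c=snap('wrist','q1');print(o['t'],o['ee_pos'],np.abs(o['qvel']).max(),o['qpos'].round(2))
r=edges(im,c,10,352,-313,np.radians(182),rng=8,verbose=1);print(r);draw(im,c,10,*r,'q1d')
frm(tgt(r[:2],r[2],1,0,2.7),r[2])
E
```

```text
25.1 [ 353.73225274 -312.27631865  120.95254936] 0.004504603781740653 [-0.75  0.36  2.03  0.    0.75 -2.36]
{'+L': [-0.493, 0.0, 31.0], '-L': [-0.496, 0.003, 31.0], '+W': [-0.298, -0.0, 31.0], '-W': [-0.301, 0.001, 31.0]}
(np.float64(351.2200131378039), np.float64(-311.66504870631564), np.float64(3.177487795158239))
rel [-0.02, 11.84, 0.25] [-0.0, 0.004, 0.0] rows 2.8 | now 25.15 [ 353.78 -312.35  121.06] [0.1 0.1 0.3] 87.8
```

View pics/q1d.png

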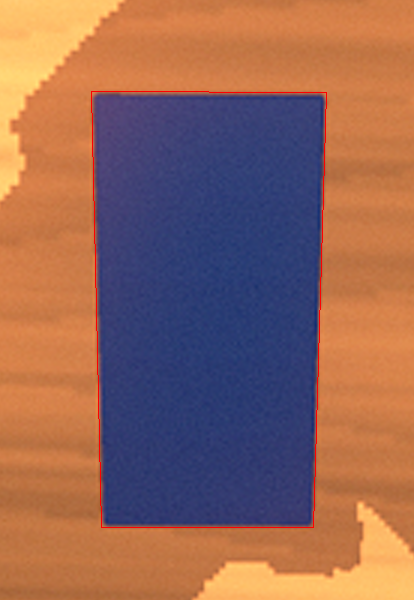

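Emit:
carry_out(delta_pos=[[0,4.0,0.25],[0,8.0,0.25],[0,10.8,0.25],[0,11.75,0.25],[0,11.75,0.25],[0,11.75,0.25],[0,11.75,0.25]], rotation=[[0,0.004,0],[0,0.004,0],[0,0.004,0],[0,0.004,0],[0,0.004,0],[0,0.004,0],[0,0.004,0]])

```text
t: 25.73
ee_pos: [351.3, -313.5, 4.5]
orientation: [-1.194, -1.235, 1.235]
ft_force: [-0.1, -0.9, -0.0]
width: 87.7
```

Emit:
carry_out(delta_pos=[[0,0,0],[0,0,0],[0,0,0],[0,0,0],[0,0,0],[0,0,0],[0,0,0]], rotation=[[0,0,0],[0,0,0],[0,0,0],[0,0,0],[0,0,0],[0,0,0],[0,0,0]], hand=255)

```text
t: 26.32
ee_pos: [350.6, -313.4, 4.0]
orientation: [-1.193, -1.234, 1.234]
ft_force: [-0.7, 1.1, 6.1]
width: 59.7
```

Emit:
carry_out(delta_pos=[[0,-2,0],[0,-5,0],[0,-8,0],[0,-11,0],[0,-12,0],[0,-12,0],[0,-12,0],[0,-12,0]], rotation=[[0,0,0],[0,0,0],[0,0,0],[0,0,0],[0,0,0],[0,0,0],[0,0,0],[0,0,0]])

```text
t: 26.98
ee_pos: [349.7, -312.6, 122.3]
orientation: [-1.19, -1.234, 1.234]
ft_force: [0.2, -0.1, -1.0]
width: 59.5
```

```bash
python3 - <<'E'
from h import *
o,im,c=snap('wrist','r1');print(held(im,-6.7))
p=tgt((514.55,-129.17),3.1862,1.0,0,112);print(p);frm(p,3.1862)
E
```

```text
side+ slope,med [-4.00e-03 -1.00e-01  2.50e+01  1.28e-01] side- [2.000e-03 1.300e+00 2.500e+01 1.125e+00] end [-5.00e-03 -9.00e-01  2.50e+01 -8.04e-01]
(np.float64(0.6264615384615435), np.float64(-0.8039999999999938), np.float64(-0.0008615384615384654), np.float64(-0.005464615384615397))
[ 514.59459255 -130.16900526  112.        ]
rel [17.66, 1.01, -17.12] [-0.002, -0.01, 0.002] rows 5.9 | now 27.03 [ 349.59 -312.51  122.05] [ 0.1 -0.9 -2.4] 59.3
```

Emit:
carry_out(delta_pos=[[4,0.3,-4],[17.6,1.0,-17.1],[17.6,1.0,-17.1],[17.6,1.0,-17.1],[17.6,1.0,-17.1],[17.6,1.0,-17.1],[17.6,1.0,-17.1],[17.6,1.0,-17.1],[17.6,1.0,-17.1],[17.6,1.0,-17.1],[17.6,1.0,-17.1],[17.6,1.0,-17.1]], rotation=[[0,-0.01,0],[0,-0.01,0],[0,-0.01,0],[0,-0.01,0],[0,-0.01,0],[0,-0.01,0],[0,-0.01,0],[0,-0.01,0],[0,-0.01,0],[0,-0.01,0],[0,-0.01,0],[0,-0.01,0]])

```text
t: 28.03
ee_pos: [514.6, -132.5, 113.5]
orientation: [-1.188, -1.24, 1.241]
ft_force: [0.4, 0.2, -2.6]
width: 59.6
```

```bash
python3 - <<'E'
from h import *
p=tgt((514.55,-129.17),3.1862,0.65,-.8,40);print(p);frm(p,3.188)
E
```

```text
[ 513.77978095 -129.85502746   40.        ]
rel [0.27, 7.35, 0.07] [-0.001, -0.004, 0.0] rows 1.8 | now 28.03 [ 514.59 -132.51  113.51] [ 0.4  0.2 -2.6] 59.6
```

Emit:
carry_out(delta_pos=[[0.1,2,0.1],[0.2,4.5,0.1],[0.25,6.5,0.1],[0.25,7.3,0.1],[0.25,7.3,0.1],[0.25,7.3,0.1],[0.25,7.3,0.1],[0.25,7.3,0.1],[0.25,7.3,0.1],[0.25,7.3,0.1],[0.25,7.3,0.1],[0.25,7.3,0.1]], rotation=[[0,-0.004,0],[0,-0.004,0],[0,-0.004,0],[0,-0.004,0],[0,-0.004,0],[0,-0.004,0],[0,-0.004,0],[0,-0.004,0],[0,-0.004,0],[0,-0.004,0],[0,-0.004,0],[0,-0.004,0]])

```text
t: 29.03
ee_pos: [514.5, -129.1, 41.0]
orientation: [-1.186, -1.245, 1.245]
ft_force: [0.3, 0.4, -2.3]
width: 59.8
```

```bash
python3 - <<'E'
from h import *
p=tgt((514.55,-129.17),3.1862,0.65,-.8,36);print(p);frm(p,3.188)
E
```

```text
[ 513.77978095 -129.85502746   36.        ]
rel [-0.07, 0.5, 0.07] [0.001, 0.002, -0.0] rows 0.1 | now 29.03 [ 514.47 -129.15   41.01] [ 0.3  0.4 -2.3] 59.8
```

Emit:
carry_out(delta_pos=[[-0.05,0.25,0.05],[-0.07,0.45,0.06],[-0.07,0.45,0.06],[-0.07,0.45,0.06],[-0.07,0.45,0.06],[-0.07,0.45,0.06],[-0.07,0.45,0.06]], rotation=[[0,0.002,0],[0,0.002,0],[0,0.002,0],[0,0.002,0],[0,0.002,0],[0,0.002,0],[0,0.002,0]])

```text
t: 29.62
ee_pos: [513.7, -129.9, 36.1]
orientation: [-1.187, -1.243, 1.243]
ft_force: [-0.0, 0.4, -2.1]
width: 59.8
```

```bash
python3 - <<'E'
from h import *
p=tgt((514.55,-129.17),3.1862,0.65,-.8,36);print(p);frm(p,3.188)
E
```

```text
[ 513.77978095 -129.85502746   36.        ]
rel [0.0, 0.01, -0.01] [-0.0, -0.0, 0.0] rows 0.0 | now 29.62 [ 513.67 -129.86   36.07] [-0.   0.4 -2.1] 59.8
```

Emit:
carry_out(delta_pos=[[0,0.05,0],[0,0.05,0],[0,0.05,0]], rotation=[[0,0,0],[0,0,0],[0,0,0]])

```text
t: 29.87
ee_pos: [513.7, -129.9, 36.0]
orientation: [-1.187, -1.243, 1.243]
ft_force: [-1.3, 1.1, 5.1]
width: 60.1
```

Emit:
carry_out(delta_pos=[[0,0,0],[0,0,0],[0,0,0],[0,0,0],[0,-1,0],[0,-4,0],[0,-8,0],[0,-11.6,0],[0,-11.6,0],[0,-11.6,0],[0,-11.6,0],[0,-11.6,0]], rotation=[[0,0,0],[0,0,0],[0,0,0],[0,0,0],[0,0,0],[0,0,0],[0,0,0],[0,0,0],[0,0,0],[0,0,0],[0,0,0],[0,0,0]], hand=0)

```text
t: 30.87
ee_pos: [512.7, -129.6, 150.7]
orientation: [-1.185, -1.242, 1.244]
ft_force: [0.3, -0.6, -0.6]
width: 87.9
```

```bash
python3 - <<'E'
from h import *
o,im,c=snap('wrist','s1');print(o['t'],o['ee_pos'],o['width'],np.abs(o['qvel']).max())
r=edges(im,c,42,514,-129.2,3.186,rng=6,verbose=1);print(r);draw(im,c,42,*r,'s1d')
frm([378,311,120],np.radians(199))
m=cv2.imread('pics/m1.png')
E
```

```text
30.8667 [ 512.72799295 -129.61156989  150.66983157] 87.88860797328837 0.013682494063278365
{'+L': [-0.344, 0.0, 31.0], '-L': [-0.336, -0.006, 30.0], '+W': [-0.288, 0.001, 31.0], '-W': [-0.288, -0.001, 31.0]}
(np.float64(514.0719024980127), np.float64(-129.37617050430396), np.float64(3.1861093067374022))
rel [44.63, 3.11, 11.41] [-0.002, -0.285, 0.001] rows 11.1 | now 30.92 [ 512.68 -129.57  150.41] [-0.5 -0.1 -0.2] 87.7
```

View pics/s1d.png

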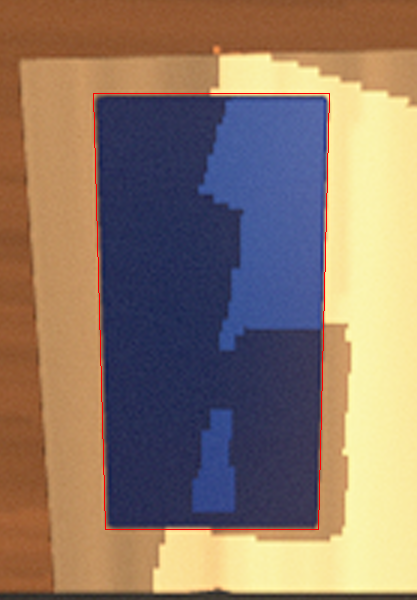

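```bash
python3 - <<'E'
from h import *
c=cam('wrist',dict(ee_pos=np.array([491.4,429.4,121.3]),orientation=np.array([-1.292,-1.07,1.072])))
w=p2w(c,[(33,12),(89,172),(161,155)],10)[:,:2];print(w)
ctr=(w[0]+w[2])/2;d=w[0]-w[1];print(ctr,np.hypot(*d),np.degrees(np.arctan2(d[1],d[0]))%360)
yaw=np.arctan2(d[1],d[0])%(2*np.pi)
frm([*ctr,120],yaw)
E
```

```text
[[320.4018062  284.56385862]
 [437.52157718 287.55843738]
 [435.24159395 347.26862028]]
[377.82170008 315.91623945] 117.15804819138098 181.4646489490426
rel [45.12, 3.11, 11.41] [-0.003, 0.021, 0.001] rows 11.2 | now 30.92 [ 512.68 -129.57  150.41] [-0.5 -0.1 -0.2] 87.7
```

Emit:
carry_out(delta_pos=[[45.1,3.1,11.4],[45.1,3.1,11.4],[45.1,3.1,11.4],[45.1,3.1,11.4],[45.1,3.1,11.4],[45.1,3.1,11.4],[45.1,3.1,11.4],[45.1,3.1,11.4],[45.1,3.1,11.4],[45.1,3.1,11.4],[45.1,3.1,11.4],[45.1,3.1,11.4]], rotation=[[0,0.02,0],[0,0.02,0],[0,0.02,0],[0,0.02,0],[0,0.02,0],[0,0.02,0],[0,0.02,0],[0,0.02,0],[0,0.02,0],[0,0.02,0],[0,0.02,0],[0,0.02,0]])

```text
t: 31.92
ee_pos: [377.0, 319.8, 119.3]
orientation: [-1.194, -1.23, 1.232]
ft_force: [0.3, -0.8, -0.6]
width: 87.7
```

Emit:
carry_out(delta_pos=[[0,0,0],[0,0,0],[0,0,0],[0,0,0],[0,0,0]], rotation=[[0,0,0],[0,0,0],[0,0,0],[0,0,0],[0,0,0]])

```text
t: 32.33
ee_pos: [379.5, 314.0, 120.6]
orientation: [-1.198, -1.226, 1.227]
ft_force: [0.6, -1.5, -1.0]
width: 87.9
```

```bash
python3 - <<'E'
from h import *
o,im,c=snap('wrist','t1');print(o['t'],o['ee_pos'],np.abs(o['qvel']).max(),o['qpos'].round(2))
r=edges(im,c,10,378,316,np.radians(181.5),rng=8,verbose=1);print(r);draw(im,c,10,*r,'t1d')
frm(tgt(r[:2],r[2],1,0,2.7),r[2])
E
```

```text
32.3333 [379.46786251 314.03197471 120.63514857] 0.004576150123632037 [ 0.67  0.39  1.99 -0.    0.77 -0.93]
{'+L': [-0.548, -0.001, 31.0], '-L': [-0.572, -0.001, 31.0], '+W': [-0.278, -0.0, 31.0], '-W': [-0.268, -0.0, 31.0]}
(np.float64(376.8866785696057), np.float64(314.12781023811647), np.float64(3.166281937788351))
rel [-0.1, 11.8, 0.26] [-0.0, -0.001, -0.0] rows 2.8 | now 32.38 [379.51 314.23 120.74] [ 0.4 -0.7  0.3] 87.6
```

View pics/t1d.png

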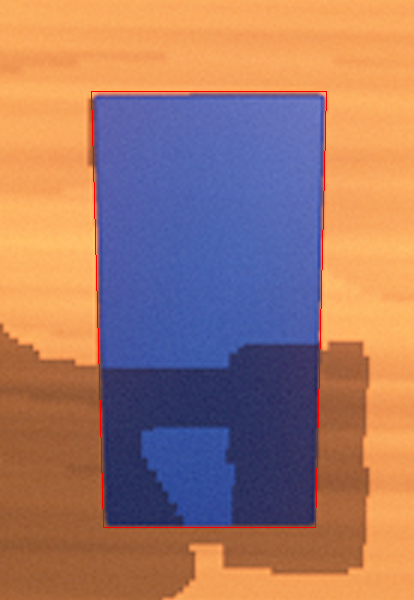

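Emit:
carry_out(delta_pos=[[-0.1,4.0,0.25],[-0.1,8.0,0.25],[-0.1,10.8,0.25],[-0.1,11.75,0.25],[-0.1,11.75,0.25],[-0.1,11.75,0.25],[-0.1,11.75,0.25]], rotation=[[0,0,0],[0,0,0],[0,0,0],[0,0,0],[0,0,0],[0,0,0],[0,0,0]])

```text
t: 32.97
ee_pos: [377.3, 314.4, 3.9]
orientation: [-1.197, -1.229, 1.227]
ft_force: [0.5, 0.3, 0.1]
width: 87.8
```

Emit:
carry_out(delta_pos=[[0,0,0],[0,0,0],[0,0,0],[0,0,0],[0,0,0],[0,0,0],[0,0,0]], rotation=[[0,0,0],[0,0,0],[0,0,0],[0,0,0],[0,0,0],[0,0,0],[0,0,0]], hand=255)

```text
t: 33.55
ee_pos: [376.7, 314.4, 3.5]
orientation: [-1.197, -1.229, 1.228]
ft_force: [-0.3, -1.1, 5.6]
width: 59.2
```

Emit:
carry_out(delta_pos=[[0,-2,0],[0,-5,0],[0,-8,0],[0,-11,0],[0,-12,0],[0,-12,0],[0,-12,0],[0,-12,0]], rotation=[[0,0,0],[0,0,0],[0,0,0],[0,0,0],[0,0,0],[0,0,0],[0,0,0],[0,0,0]])

```text
t: 34.22
ee_pos: [375.6, 313.6, 121.7]
orientation: [-1.196, -1.226, 1.231]
ft_force: [-0.9, -0.4, -2.0]
width: 59.6
```

```bash
python3 - <<'E'
from h import *
o,im,c=snap('wrist','u1');print(held(im,-6.3))
p=tgt((514.55,-129.17),3.1862,.65,0,118);print(p);frm(p,3.1862)
E
```

```text
side+ slope,med [1.00e-03 1.00e-01 2.50e+01 1.47e-01] side- [-4.000e-03  1.100e+00  2.500e+01  1.293e+00] end [-0.  -0.5 25.  -0.5]
(np.float64(0.720000000000005), np.float64(-0.49999999999999367), np.float64(-0.001600000000000001), np.float64(-4.434054693216061e-18))
[ 514.57898516 -129.81935342  118.        ]
rel [-44.68, 0.4, -12.74] [-0.003, -0.018, -0.002] rows 11.1 | now 34.27 [375.53 313.5  121.45] [-0.4 -0.2 -1.3] 59.7
```

View pics/u1.png

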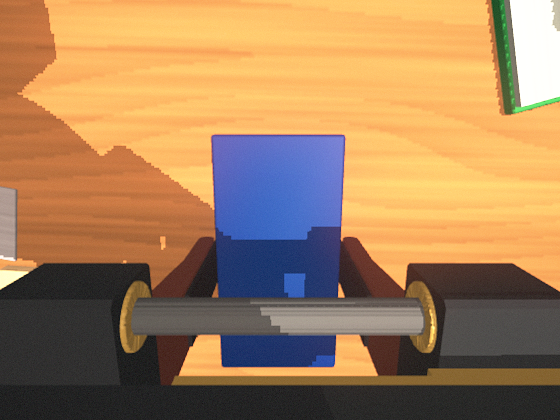

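Emit:
carry_out(delta_pos=[[-4,0,-1],[-44.7,0.4,-12.7],[-44.7,0.4,-12.7],[-44.7,0.4,-12.7],[-44.7,0.4,-12.7],[-44.7,0.4,-12.7],[-44.7,0.4,-12.7],[-44.7,0.4,-12.7],[-44.7,0.4,-12.7],[-44.7,0.4,-12.7],[-44.7,0.4,-12.7],[-44.7,0.4,-12.7]], rotation=[[0,-0.018,0],[0,-0.018,0],[0,-0.018,0],[0,-0.018,0],[0,-0.018,0],[0,-0.018,0],[0,-0.018,0],[0,-0.018,0],[0,-0.018,0],[0,-0.018,0],[0,-0.018,0],[0,-0.018,0]])

```text
t: 35.27
ee_pos: [516.8, -134.4, 117.8]
orientation: [-1.191, -1.239, 1.24]
ft_force: [-0.4, 0.5, -0.5]
width: 59.8
```

Emit:
carry_out(delta_pos=[[0,0,0],[0,0,0],[0,0,0],[0,0,0],[0,0,0]], rotation=[[0,0,0],[0,0,0],[0,0,0],[0,0,0],[0,0,0]])

```text
t: 35.68
ee_pos: [514.7, -127.7, 119.0]
orientation: [-1.186, -1.243, 1.243]
ft_force: [0.1, -1.1, -1.2]
width: 59.7
```

```bash
python3 - <<'E'
from h import *
p=tgt((514.55,-129.17),3.1862,0.7,-.5,50);print(p);frm(p,3.186)
E
```

```text
[ 514.08171216 -129.89159996   50.        ]
rel [-0.21, 6.9, 0.07] [-0.001, 0.002, 0.0] rows 1.7 | now 35.68 [ 514.73 -127.74  118.96] [ 0.1 -1.1 -1.2] 59.7
```

Emit:
carry_out(delta_pos=[[-0.1,2,0.05],[-0.2,4.5,0.05],[-0.2,6.2,0.05],[-0.2,6.9,0.05],[-0.2,6.9,0.05],[-0.2,6.9,0.05],[-0.2,6.9,0.05],[-0.2,6.9,0.05],[-0.2,6.9,0.05],[-0.2,6.9,0.05],[-0.2,6.9,0.05],[-0.2,6.9,0.05]], rotation=[[0,0.002,0],[0,0.002,0],[0,0.002,0],[0,0.002,0],[0,0.002,0],[0,0.002,0],[0,0.002,0],[0,0.002,0],[0,0.002,0],[0,0.002,0],[0,0.002,0],[0,0.002,0]])

```text
t: 36.68
ee_pos: [514.9, -131.3, 50.5]
orientation: [-1.189, -1.24, 1.24]
ft_force: [-0.4, 0.1, -2.6]
width: 59.4
```

```bash
python3 - <<'E'
from h import *
p=tgt((514.55,-129.17),3.1862,0.7,-.5,46);print(p);frm(p,3.186)
E
```

```text
[ 514.08171216 -129.89159996   46.        ]
rel [0.15, 0.45, 0.08] [0.0, -0.002, -0.0] rows 0.1 | now 36.68 [ 514.92 -131.31   50.46] [-0.4  0.1 -2.6] 59.4
```

Emit:
carry_out(delta_pos=[[0.1,0.25,0.05],[0.15,0.42,0.07],[0.15,0.42,0.07],[0.15,0.42,0.07],[0.15,0.42,0.07],[0.15,0.42,0.07],[0.15,0.42,0.07],[0.15,0.42,0.07]], rotation=[[0,-0.002,0],[0,-0.002,0],[0,-0.002,0],[0,-0.002,0],[0,-0.002,0],[0,-0.002,0],[0,-0.002,0],[0,-0.002,0]])

```text
t: 37.35
ee_pos: [514.1, -129.8, 46.0]
orientation: [-1.188, -1.242, 1.242]
ft_force: [-0.9, -0.5, -2.4]
width: 59.7
```

```bash
python3 - <<'E'
from h import *
p=tgt((514.55,-129.17),3.1862,0.7,-.5,45.7);print(p);frm(p,3.186)
E
```

```text
[ 514.08171216 -129.89159996   45.7       ]
rel [-0.01, 0.03, 0.0] [0.0, -0.0, -0.0] rows 0.0 | now 37.35 [ 514.08 -129.77   46.01] [-0.9 -0.5 -2.4] 59.7
```

Emit:
carry_out(delta_pos=[[-0.01,0.04,0],[-0.01,0.04,0],[-0.01,0.04,0]], rotation=[[0,0,0],[0,0,0],[0,0,0]])

```text
t: 37.6
ee_pos: [514.0, -129.8, 45.6]
orientation: [-1.188, -1.242, 1.242]
ft_force: [-0.4, 0.3, -1.1]
width: 59.5
```

Emit:
carry_out(delta_pos=[[0,0,0],[0,0,0],[0,0,0],[0,0,0],[0,-1,0],[0,-4,0],[0,-8,0],[0,-11.6,0],[0,-11.6,0],[0,-11.6,0],[0,-11.6,0],[0,-11.6,0]], rotation=[[0,0,0],[0,0,0],[0,0,0],[0,0,0],[0,0,0],[0,0,0],[0,0,0],[0,0,0],[0,0,0],[0,0,0],[0,0,0],[0,0,0]], hand=0)

```text
t: 38.6
ee_pos: [513.0, -129.6, 160.6]
orientation: [-1.186, -1.24, 1.242]
ft_force: [-0.2, -0.0, -1.1]
width: 88.0
```

```bash
python3 - <<'E'
from h import *
o,im,c=snap('wrist','v1');print(o['t'],o['ee_pos'],o['width'],np.abs(o['qvel']).max())
r=edges(im,c,52,514,-129.2,3.186,rng=6,verbose=1);print(r);draw(im,c,52,*r,'v1d')
snap('top','v_top');snap('scene','v_scene')
E
```

```text
38.6 [ 513.04328853 -129.56734986  160.61422919] 87.96807349173156 0.012809800419707085
{'+L': [-0.414, -0.005, 31.0], '-L': [-0.395, -0.018, 31.0], '+W': [-0.295, 0.002, 31.0], '-W': [-0.293, -0.002, 31.0]}
(np.float64(514.1147633611508), np.float64(-129.3099976982725), np.float64(3.181907660518614))
```

View pics/v1d.png

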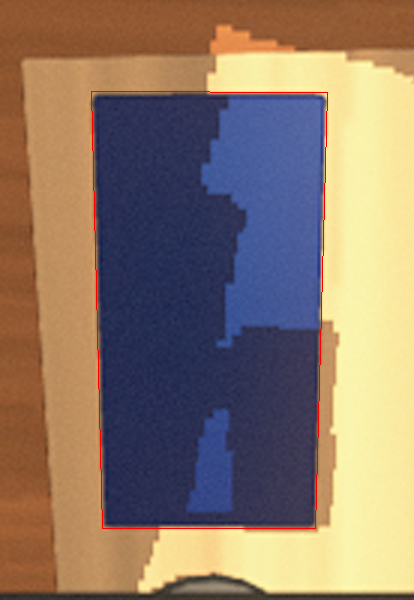

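View pics/v_top.png

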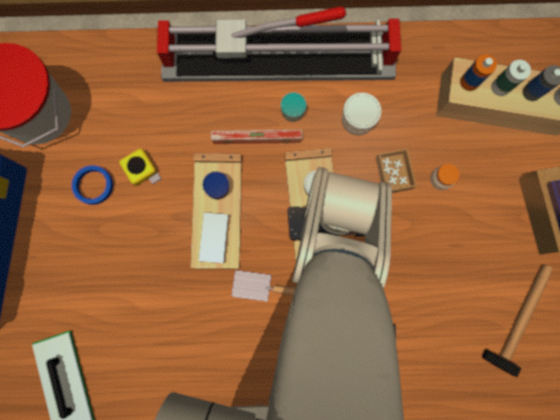

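View pics/v_scene.png

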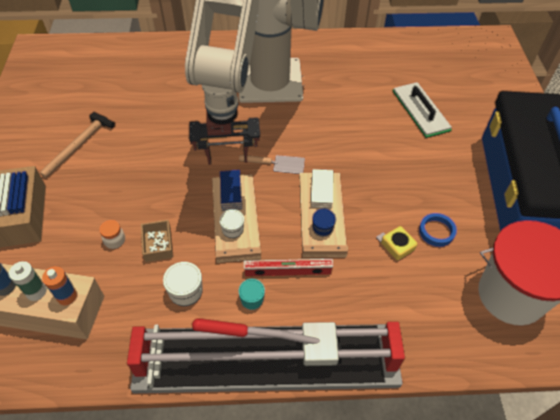

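```bash
python3 - <<'E'
from h import *
frm([640,-123,172],np.radians(182.5))
E
```

```text
rel [0.1, -1.2, -12.69] [-0.002, 0.001, 0.001] rows 3.1 | now 38.75 [ 513.19 -129.62  160.29] [0.1 0.  0.6] 87.5
```

Emit:
carry_out(delta_pos=[[0.1,-1.2,-12.7],[0.1,-1.2,-12.7],[0.1,-1.2,-12.7],[0.1,-1.2,-12.7],[0.1,-1.2,-12.7],[0.1,-1.2,-12.7],[0.1,-1.2,-12.7],[0.1,-1.2,-12.7],[0.1,-1.2,-12.7]], rotation=[[0,0,0],[0,0,0],[0,0,0],[0,0,0],[0,0,0],[0,0,0],[0,0,0],[0,0,0],[0,0,0]])

```text
t: 39.5
ee_pos: [639.7, -123.4, 173.5]
orientation: [-1.187, -1.241, 1.242]
ft_force: [0.8, -0.2, -0.3]
width: 87.5
```

```bash
python3 - <<'E'
from h import *
o,im,c=snap('wrist','w1');print(o['t'],o['ee_pos'],o['orientation'])
E
```

```text
39.5 [ 639.70817016 -123.37245032  173.50955986] [-1.18742817 -1.24074609  1.24163308]
```

View pics/w1.png

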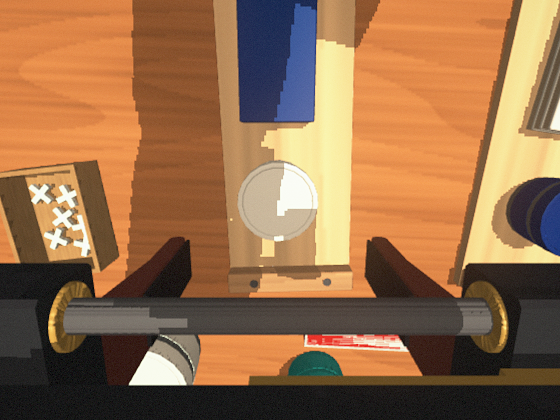

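```bash
python3 - <<'E'
from h import *
c=cam('wrist',dict(ee_pos=np.array([639.7,-123.4,173.5]),orientation=np.array([-1.18742817,-1.24074609,1.24163308])))
print('pot',p2w(c,[(278,201),(238,201),(318,201),(278,161),(278,241)],62).round(1))
print('board',p2w(c,[(228,265),(352,263),(219,90),(354.5,90)],12).round(1),'cleat front',p2w(c,[(229,268),(352,266)],32).round(1))
b=p2w(c,[(278,201)],62)[0]
frm(tgt(b[:2],np.radians(182.5),1,0,24),np.radians(182.5))
E
```

```text
pot [[ 636.7 -122.9   62. ]
 [ 638.1 -155.2   62. ]
 [ 635.3  -90.5   62. ]
 [ 604.5 -124.2   62. ]
 [ 670.8 -121.4   62. ]]
board [[ 715.8 -169.7   12. ]
 [ 708.4  -45.6   12. ]
 [ 549.3 -179.    12. ]
 [ 544.2  -58.8   12. ]] cleat front [[ 710.1 -166.    32. ]
 [ 703.2  -50.2   32. ]]
rel [-0.04, 14.97, 0.32] [-0.0, 0.0, 0.0] rows 3.6 | now 39.55 [ 640.   -123.37  173.69] [0.1 0.2 0.5] 88.2
```

Emit:
carry_out(delta_pos=[[0,4.0,0.3],[0,8.0,0.3],[0,11.5,0.3],[0,14.0,0.3],[0,15.0,0.3],[0,15.0,0.3],[0,15.0,0.3],[0,15.0,0.3]], rotation=[[0,0,0],[0,0,0],[0,0,0],[0,0,0],[0,0,0],[0,0,0],[0,0,0],[0,0,0]])

```text
t: 40.22
ee_pos: [639.3, -123.7, 25.6]
orientation: [-1.191, -1.244, 1.241]
ft_force: [-0.1, 0.0, -0.1]
width: 87.7
```

Emit:
carry_out(delta_pos=[[0,0,0],[0,0,0],[0,0,0],[0,0,0],[0,0,0],[0,0,0],[0,0,0]], rotation=[[0,0,0],[0,0,0],[0,0,0],[0,0,0],[0,0,0],[0,0,0],[0,0,0]], hand=255)

```text
t: 40.8
ee_pos: [638.4, -123.5, 24.5]
orientation: [-1.189, -1.242, 1.241]
ft_force: [-1.3, -0.8, 6.9]
width: 65.5
```

Emit:
carry_out(delta_pos=[[0,-2,0],[0,-5,0],[0,-8,0],[0,-11,0],[0,-11,0],[0,-11,0]], rotation=[[0,0,0],[0,0,0],[0,0,0],[0,0,0],[0,0,0],[0,0,0]])

```text
t: 41.3
ee_pos: [638.8, -123.6, 135.2]
orientation: [-1.191, -1.244, 1.241]
ft_force: [-1.0, -0.2, -2.5]
width: 65.8
```

```bash
python3 - <<'E'
from h import *
o,im,c=snap('wrist','x1')
frm([515,-295,80],np.radians(182.5))
E
```

```text
rel [-16.61, 5.34, 13.0] [-0.0, 0.001, 0.0] rows 5.2 | now 41.35 [ 637.54 -123.28  133.4 ] [ 0.1 -0.5 -2.4] 65.6
```

View pics/x1.png

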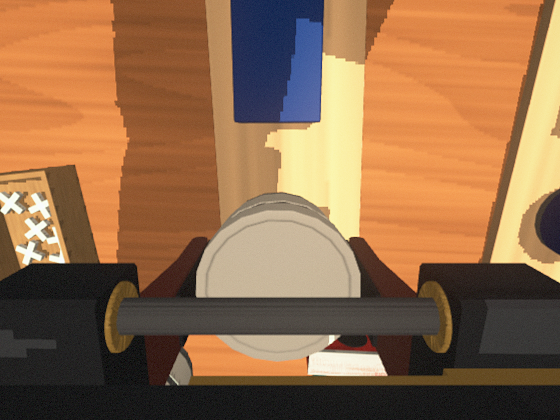

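Emit:
carry_out(delta_pos=[[-4,0,3],[-16.6,2,13],[-16.6,2,13],[-16.6,2,13],[-16.6,2,13],[-16.6,4,13],[-16.6,8,13],[-16.6,10.5,13],[-16.6,11.5,13],[-16.6,11.5,13],[-16.6,11.5,13],[-16.6,11.5,13]], rotation=[[0,0,0],[0,0,0],[0,0,0],[0,0,0],[0,0,0],[0,0,0],[0,0,0],[0,0,0],[0,0,0],[0,0,0],[0,0,0],[0,0,0]])

```text
t: 42.35
ee_pos: [516.1, -295.1, 19.4]
orientation: [-1.189, -1.242, 1.242]
ft_force: [0.1, -0.4, -2.4]
width: 66.0
```

```bash
python3 - <<'E'
from h import *
frm([515,-295,12.7],np.radians(182.5))
E
```

```text
rel [0.01, 0.67, 0.11] [0.001, 0.001, -0.001] rows 0.2 | now 42.35 [ 516.14 -295.08   19.38] [ 0.1 -0.4 -2.4] 66.0
```

Emit:
carry_out(delta_pos=[[0,0.3,0],[0,0.6,0],[0,0.6,0],[0,0.6,0]], rotation=[[0,0,0],[0,0,0],[0,0,0],[0,0,0]])

```text
t: 42.68
ee_pos: [515.5, -295.0, 13.0]
orientation: [-1.189, -1.242, 1.242]
ft_force: [0.4, -1.6, -2.4]
width: 65.3
```

```bash
python3 - <<'E'
from h import *
frm([515,-295,12.7],np.radians(182.5))
E
```

```text
rel [-0.0, 0.03, 0.05] [0.001, 0.001, -0.0] rows 0.0 | now 42.68 [ 515.54 -294.96   13.01] [ 0.4 -1.6 -2.4] 65.3
```

Release, rise, then go to the blue-lidded pot on the white board.

Emit:
carry_out(delta_pos=[[0,0.04,0],[0,0.04,0],[0,0.04,0]], rotation=[[0,0,0],[0,0,0],[0,0,0]])

```text
t: 42.93
ee_pos: [515.5, -295.0, 12.4]
orientation: [-1.188, -1.242, 1.242]
ft_force: [0.7, 0.5, -0.4]
width: 65.5
```

Emit:
carry_out(delta_pos=[[0,0,0],[0,0,0],[0,0,0],[0,0,0],[0,-2,0],[0,-6,0],[0,-10,0],[0,-14,0],[0,-16,0],[0,-16,0],[0,-16,0]], rotation=[[0,0,0],[0,0,0],[0,0,0],[0,0,0],[0,0,0],[0,0,0],[0,0,0],[0,0,0],[0,0,0],[0,0,0],[0,0,0]], hand=0)

```text
t: 43.85
ee_pos: [516.0, -295.3, 173.6]
orientation: [-1.191, -1.243, 1.242]
ft_force: [0.1, -0.0, -1.1]
width: 87.6
```

```bash
python3 - <<'E'
from h import *
snap('wrist','y1');snap('scene','y_sc')
frm([640,123,172],np.radians(176))
E
```

```text
rel [41.15, -0.08, -14.38] [-0.002, 0.114, 0.001] rows 10.5 | now 43.95 [ 514.5  -294.48  170.99] [ 0.6 -0.7 -0.1] 87.6
```

View pics/y_sc.png

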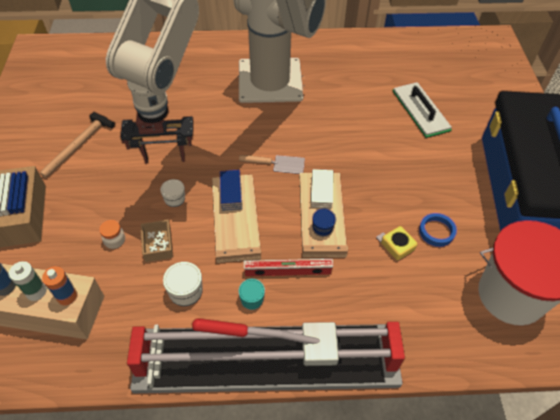

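The white pot is parked upright at scene (173,192). The blue pot is still on the white board at (323,221), so I go there.

Emit:
carry_out(delta_pos=[[41.1,-0.1,-14.4],[41.1,-0.1,-14.4],[41.1,-0.1,-14.4],[41.1,-0.1,-14.4],[41.1,-0.1,-14.4],[41.1,-0.1,-14.4],[41.1,-0.1,-14.4],[41.1,-0.1,-14.4],[41.1,-0.1,-14.4],[41.1,-0.1,-14.4],[41.1,-0.1,-14.4],[41.1,-0.1,-14.4]], rotation=[[0,0.114,0],[0,0.114,0],[0,0.114,0],[0,0.114,0],[0,0.114,0],[0,0.114,0],[0,0.114,0],[0,0.114,0],[0,0.114,0],[0,0.114,0],[0,0.114,0],[0,0.114,0]])

```text
t: 44.95
ee_pos: [640.8, 126.1, 170.6]
orientation: [-1.237, -1.159, 1.162]
ft_force: [-0.7, -0.3, -0.4]
width: 87.9
```

Emit:
carry_out(delta_pos=[[0,0,0],[0,0,0],[0,0,0],[0,0,0],[0,0,0]], rotation=[[0,0,0],[0,0,0],[0,0,0],[0,0,0],[0,0,0]])

```text
t: 45.37
ee_pos: [640.9, 120.7, 173.2]
orientation: [-1.242, -1.156, 1.157]
ft_force: [0.6, -0.5, 0.1]
width: 88.0
```

```bash
python3 - <<'E'
from h import *
o,im,c=snap('wrist','z1');print(o['t'],o['ee_pos'].tolist(),o['orientation'].tolist())
E
```

```text
45.3667 [640.8814935500399, 120.71462234577916, 173.15410555275736] [-1.2420573951125453, -1.156186246175721, 1.1565820710542878]
```

View pics/z1.png

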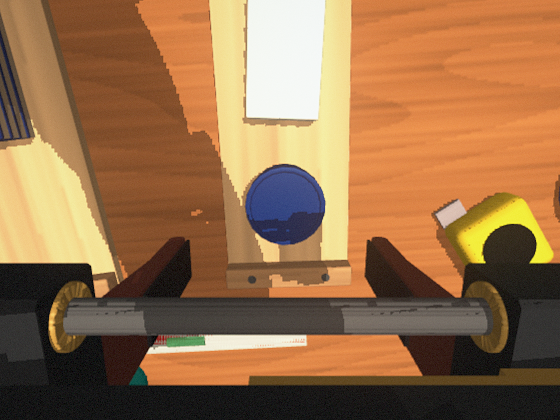

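```bash
python3 - <<'E'
from h import *
c=cam('wrist',dict(ee_pos=np.array([640.9,120.7,173.15]),orientation=np.array([-1.24206,-1.15619,1.15658])))
b=p2w(c,[(285.5,204.5)],62)[0];print('pot',b)
print('board',p2w(c,[(227,250),(350,250),(211,20),(352,20)],12).round(1),'cleat front',p2w(c,[(228,263),(350,260)],32).round(1))
frm(tgt(b[:2],np.radians(176.5),1,0,24),np.radians(176.5))
E
```

```text
pot [641.26462518 127.58190655  62.        ]
board [[695.1  66.8  12. ]
 [704.  188.5  12. ]
 [488.3  75.8  12. ]
 [497.1 194.8  12. ]] cleat front [[700.8  70.   32. ]
 [706.1 184.4  32. ]]
rel [0.57, 14.93, 0.01] [-0.0, -0.01, -0.0] rows 3.6 | now 45.42 [640.95 120.9  173.28] [ 0.7  1.  -0.5] 88.1
```

Emit:
carry_out(delta_pos=[[0.57,4.0,0],[0.57,8.0,0],[0.57,11.5,0],[0.57,14.0,0],[0.57,14.9,0],[0.57,14.9,0],[0.57,14.9,0],[0.57,14.9,0]], rotation=[[0,0,0],[0,0,0],[0,0,0],[0,0,0],[0,0,0],[0,0,0],[0,0,0],[0,0,0]])

```text
t: 46.08
ee_pos: [643.0, 127.8, 26.2]
orientation: [-1.243, -1.16, 1.155]
ft_force: [0.3, -0.3, 1.2]
width: 87.8
```

Emit:
carry_out(delta_pos=[[0,0,0],[0,0,0],[0,0,0],[0,0,0],[0,0,0],[0,0,0],[0,0,0]], rotation=[[0,0,0],[0,0,0],[0,0,0],[0,0,0],[0,0,0],[0,0,0],[0,0,0]], hand=255)

```text
t: 46.67
ee_pos: [641.9, 127.7, 25.2]
orientation: [-1.242, -1.159, 1.157]
ft_force: [-1.3, 0.0, 6.7]
width: 65.5
```

Emit:
carry_out(delta_pos=[[0,-2,0],[0,-5,0],[0,-8,0],[0,-10,0],[0,-10,0],[0,-10,0]], rotation=[[0,0,0],[0,0,0],[0,0,0],[0,0,0],[0,0,0],[0,0,0]])

```text
t: 47.17
ee_pos: [641.8, 127.8, 124.7]
orientation: [-1.242, -1.159, 1.157]
ft_force: [-0.9, 0.5, -2.6]
width: 65.5
```

```bash
python3 - <<'E'
from h import *
o,im,c=snap('wrist','A1')
frm(tgt((640,-113),np.radians(180),1,0,100),np.radians(180))
E
```

```text
rel [-24.1, 2.32, -1.62] [-0.001, -0.07, -0.0] rows 5.8 | now 47.22 [640.68 127.59 123.17] [ 0.1  0.6 -1.8] 65.5
```

View pics/A1.png

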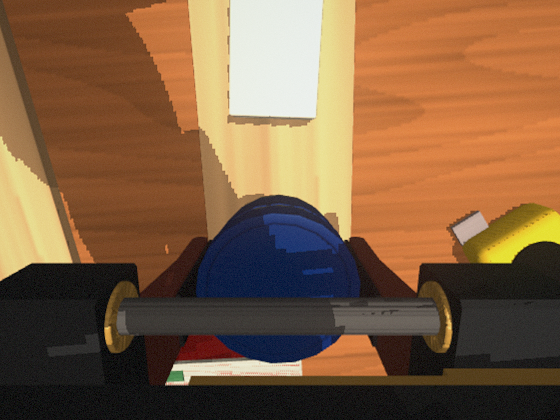

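Emit:
carry_out(delta_pos=[[-3,0,-0.2],[-24.1,2.3,-1.6],[-24.1,2.3,-1.6],[-24.1,2.3,-1.6],[-24.1,2.3,-1.6],[-24.1,2.3,-1.6],[-24.1,2.3,-1.6],[-24.1,2.3,-1.6],[-24.1,2.3,-1.6],[-24.1,2.3,-1.6],[-24.1,2.3,-1.6],[-24.1,2.3,-1.6]], rotation=[[0,-0.07,0],[0,-0.07,0],[0,-0.07,0],[0,-0.07,0],[0,-0.07,0],[0,-0.07,0],[0,-0.07,0],[0,-0.07,0],[0,-0.07,0],[0,-0.07,0],[0,-0.07,0],[0,-0.07,0]])

```text
t: 48.22
ee_pos: [640.7, -112.2, 101.1]
orientation: [-1.208, -1.211, 1.211]
ft_force: [0.2, 0.4, -2.9]
width: 65.6
```

```bash
python3 - <<'E'
from h import *
o,im,c=snap('wrist','B1')
frm(tgt((640,-113),np.radians(180),1,0,32),np.radians(180))
E
```

```text
rel [-0.16, 6.92, 0.07] [0.0, 0.002, 0.0] rows 1.7 | now 48.27 [ 640.72 -112.4   101.23] [ 0.   0.4 -1.9] 65.6
```

View pics/B1.png

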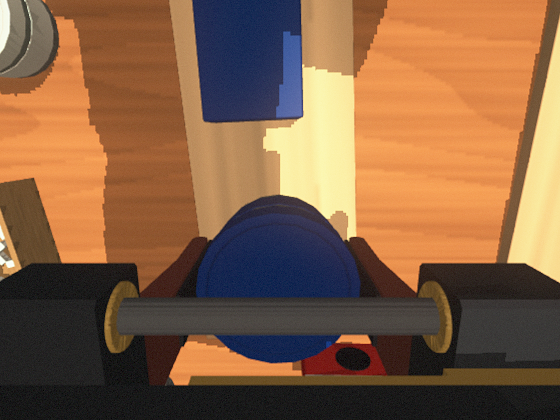

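Emit:
carry_out(delta_pos=[[-0.1,2,0],[-0.15,4.5,0],[-0.15,6.2,0],[-0.15,7.0,0],[-0.15,7.2,0],[-0.15,7.2,0],[-0.15,7.2,0],[-0.15,7.2,0]], rotation=[[0,0,0],[0,0,0],[0,0,0],[0,0,0],[0,0,0],[0,0,0],[0,0,0],[0,0,0]])

```text
t: 48.93
ee_pos: [641.6, -115.4, 30.5]
orientation: [-1.211, -1.211, 1.209]
ft_force: [-0.3, -0.8, -2.7]
width: 65.5
```

```bash
python3 - <<'E'
from h import *
frm(tgt((640,-113),np.radians(180),1,0,25.3),np.radians(180))
E
```

```text
rel [0.14, 0.52, 0.16] [0.002, 0.0, -0.0] rows 0.1 | now 48.93 [ 641.62 -115.4    30.53] [-0.3 -0.8 -2.7] 65.5
```

Emit:
carry_out(delta_pos=[[0.1,0.2,0.1],[0.1,0.4,0.1],[0.1,0.4,0.1],[0.1,0.4,0.1],[0.1,0.4,0.1],[0.1,0.4,0.1]], rotation=[[0,0,0],[0,0,0],[0,0,0],[0,0,0],[0,0,0],[0,0,0]])

```text
t: 49.43
ee_pos: [639.7, -114.4, 25.3]
orientation: [-1.209, -1.209, 1.209]
ft_force: [1.0, -0.2, -2.0]
width: 65.8
```

```bash
python3 - <<'E'
from h import *
frm(tgt((640,-113),np.radians(180),1,0,25.2),np.radians(180))
E
```

```text
rel [0.04, 0.01, -0.03] [0.0, 0.0, -0.0] rows 0.0 | now 49.43 [ 639.66 -114.38   25.27] [ 1.  -0.2 -2. ] 65.8
```

Emit:
carry_out(delta_pos=[[0,0.04,0],[0,0.04,0],[0,0.04,0]], rotation=[[0,0,0],[0,0,0],[0,0,0]])

```text
t: 49.68
ee_pos: [639.6, -114.4, 25.1]
orientation: [-1.209, -1.209, 1.209]
ft_force: [-2.5, 0.5, 3.8]
width: 65.7
```

Emit:
carry_out(delta_pos=[[0,0,0],[0,0,0],[0,0,0],[0,0,0],[0,-2,0],[0,-6,0],[0,-10,0],[0,-14,0],[0,-15,0],[0,-15,0],[0,-15,0],[0,-15,0]], rotation=[[0,0,0],[0,0,0],[0,0,0],[0,0,0],[0,0,0],[0,0,0],[0,0,0],[0,0,0],[0,0,0],[0,0,0],[0,0,0],[0,0,0]], hand=0)

```text
t: 50.68
ee_pos: [638.3, -114.1, 172.7]
orientation: [-1.206, -1.207, 1.21]
ft_force: [-0.2, -0.3, 0.2]
width: 87.7
```

```bash
python3 - <<'E'
from h import *
o,im,c=snap('wrist','C1')
frm([515,-295,160],np.radians(182))
E
```

```text
rel [-18.09, 1.26, 12.31] [-0.004, -0.035, 0.001] rows 5.3 | now 50.73 [ 638.12 -114.03  172.29] [0.3 0.1 0.2] 88.0
```

View pics/C1.png

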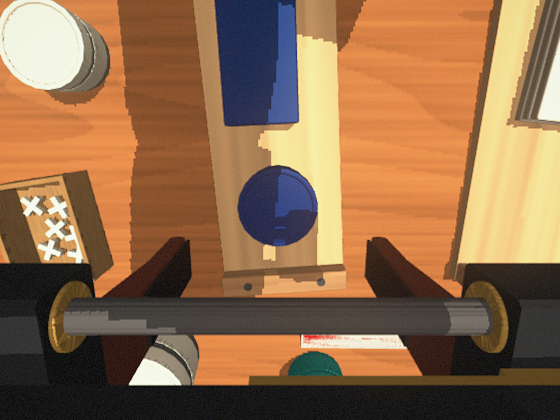

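Emit:
carry_out(delta_pos=[[-18.1,1.2,12.3],[-18.1,1.2,12.3],[-18.1,1.2,12.3],[-18.1,1.2,12.3],[-18.1,1.2,12.3],[-18.1,1.2,12.3],[-18.1,1.2,12.3],[-18.1,1.2,12.3],[-18.1,1.2,12.3],[-18.1,1.2,12.3],[-18.1,1.2,12.3]], rotation=[[0,-0.035,0],[0,-0.035,0],[0,-0.035,0],[0,-0.035,0],[0,-0.035,0],[0,-0.035,0],[0,-0.035,0],[0,-0.035,0],[0,-0.035,0],[0,-0.035,0],[0,-0.035,0]])

```text
t: 51.65
ee_pos: [517.6, -294.0, 162.6]
orientation: [-1.191, -1.237, 1.236]
ft_force: [0.3, -0.3, 0.9]
width: 88.0
```

```bash
python3 - <<'E'
from h import *
o,im,c=snap('wrist','D1');print(o['ee_pos'].tolist(),o['orientation'].tolist())
E
```

```text
[517.5514960770095, -294.03001244399616, 162.63467480550082] [-1.1912226544430915, -1.2366860230113308, 1.2364821555384025]
```

View pics/D1.png

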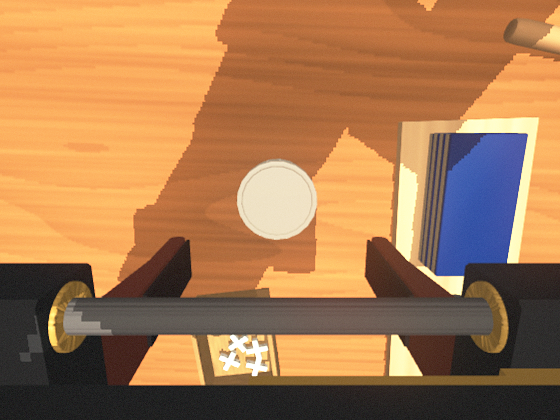

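```bash
python3 - <<'E'
from h import *
c=cam('wrist',dict(ee_pos=np.array([517.55,-294.03,162.63]),orientation=np.array([-1.19122,-1.23669,1.23648])))
b=p2w(c,[(277,200)],50)[0];print('pot',b)
frm(tgt(b[:2],np.radians(182),1,0,12.6),np.radians(182))
E
```

```text
pot [ 514.11241505 -294.28849085   50.        ]
rel [-0.1, 15.01, 0.34] [0.0, 0.002, 0.0] rows 3.6 | now 51.7 [ 517.45 -294.16  162.72] [ 0.9 -0.9 -0.9] 88.0
```

Emit:
carry_out(delta_pos=[[-0.1,4.0,0.3],[-0.1,8.0,0.3],[-0.1,11.5,0.3],[-0.1,14.0,0.3],[-0.1,14.9,0.3],[-0.1,14.9,0.3],[-0.1,14.9,0.3],[-0.1,14.9,0.3]], rotation=[[0,0,0],[0,0,0],[0,0,0],[0,0,0],[0,0,0],[0,0,0],[0,0,0],[0,0,0]])

```text
t: 52.37
ee_pos: [515.1, -297.0, 15.5]
orientation: [-1.195, -1.236, 1.235]
ft_force: [-0.2, 0.2, 0.7]
width: 87.9
```

Emit:
carry_out(delta_pos=[[0,0,0],[0,0,0],[0,0,0],[0,0,0],[0,0,0],[0,0,0],[0,0,0]], rotation=[[0,0,0],[0,0,0],[0,0,0],[0,0,0],[0,0,0],[0,0,0],[0,0,0]], hand=255)

```text
t: 52.95
ee_pos: [514.1, -296.6, 14.7]
orientation: [-1.193, -1.235, 1.235]
ft_force: [-0.5, 0.9, 7.3]
width: 65.6
```

Emit:
carry_out(delta_pos=[[0,-2,0],[0,-5,0],[0,-8,0],[0,-11,0],[0,-12.5,0],[0,-12.5,0],[0,-12.5,0]], rotation=[[0,0,0],[0,0,0],[0,0,0],[0,0,0],[0,0,0],[0,0,0],[0,0,0]])

```text
t: 53.53
ee_pos: [513.7, -296.6, 139.1]
orientation: [-1.194, -1.236, 1.235]
ft_force: [0.3, 1.2, -3.9]
width: 65.5
```

```bash
python3 - <<'E'
from h import *
frm(tgt((638.5,130),np.radians(178),1,0,130),np.radians(178))
E
```

```text
rel [42.09, 0.9, -13.96] [0.001, 0.07, -0.001] rows 10.6 | now 53.53 [ 513.74 -296.57  139.14] [ 0.3  1.2 -3.9] 65.5
```

Emit:
carry_out(delta_pos=[[4,0,-1.3],[42.1,0.9,-14],[42.1,0.9,-14],[42.1,0.9,-14],[42.1,0.9,-14],[42.1,0.9,-14],[42.1,0.9,-14],[42.1,0.9,-14],[42.1,0.9,-14],[42.1,0.9,-14],[42.1,0.9,-14],[42.1,0.9,-14]], rotation=[[0,0.07,0],[0,0.07,0],[0,0.07,0],[0,0.07,0],[0,0.07,0],[0,0.07,0],[0,0.07,0],[0,0.07,0],[0,0.07,0],[0,0.07,0],[0,0.07,0],[0,0.07,0]])

```text
t: 54.53
ee_pos: [638.7, 134.3, 127.1]
orientation: [-1.221, -1.186, 1.187]
ft_force: [-0.3, -1.0, -2.0]
width: 65.4
```

Emit:
carry_out(delta_pos=[[0,0,0],[0,0,0],[0,0,0],[0,0,0],[0,0,0],[0,0,0]], rotation=[[0,0,0],[0,0,0],[0,0,0],[0,0,0],[0,0,0],[0,0,0]])

```text
t: 55.03
ee_pos: [638.7, 128.2, 129.9]
orientation: [-1.226, -1.183, 1.183]
ft_force: [0.4, -0.1, -2.6]
width: 65.3
```

```bash
python3 - <<'E'
from h import *
snap('wrist','E1')
frm(tgt((638.5,130),np.radians(178),1,0,33),np.radians(178))
E
```

```text
rel [0.06, 9.7, 0.04] [0.0, -0.001, 0.0] rows 2.3 | now 55.08 [638.79 128.42 129.95] [-0.3 -0.7 -1.9] 65.3
```

View pics/E1.png

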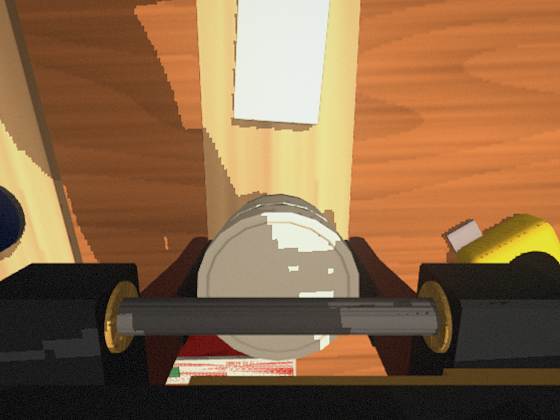

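Emit:
carry_out(delta_pos=[[0.05,3,0],[0.05,6,0],[0.05,8.5,0],[0.05,9.7,0],[0.05,10,0],[0.05,10,0],[0.05,10,0],[0.05,10,0],[0.05,10,0],[0.05,10,0]], rotation=[[0,0,0],[0,0,0],[0,0,0],[0,0,0],[0,0,0],[0,0,0],[0,0,0],[0,0,0],[0,0,0],[0,0,0]])

```text
t: 55.92
ee_pos: [639.6, 129.8, 31.1]
orientation: [-1.227, -1.185, 1.182]
ft_force: [0.4, 0.7, -2.1]
width: 65.5
```

```bash
python3 - <<'E'
from h import *
frm(tgt((638.5,130),np.radians(178),1,0,27),np.radians(178))
E
```

```text
rel [-0.09, 0.41, 0.11] [0.002, 0.0, 0.0] rows 0.1 | now 55.92 [639.58 129.85  31.07] [ 0.4  0.7 -2.1] 65.5
```

Emit:
carry_out(delta_pos=[[-0.05,0.2,0.05],[-0.05,0.35,0.05],[-0.05,0.35,0.05],[-0.05,0.35,0.05],[-0.05,0.35,0.05],[-0.05,0.35,0.05]], rotation=[[0,0,0],[0,0,0],[0,0,0],[0,0,0],[0,0,0],[0,0,0]])

```text
t: 56.42
ee_pos: [638.4, 129.3, 26.7]
orientation: [-1.226, -1.184, 1.183]
ft_force: [-1.6, -1.0, 5.0]
width: 65.5
```

```bash
python3 - <<'E'
from h import *
frm(tgt((638.5,130),np.radians(178),1,0,26.7),np.radians(178))
E
```

```text
rel [-0.03, -0.0, -0.0] [0.0, 0.0, 0.0] rows 0.0 | now 56.42 [638.44 129.27  26.67] [-1.6 -1.   5. ] 65.5
```

Contact is made. Now I release and retreat.

Emit:
carry_out(delta_pos=[[0,0,0],[0,0,0],[0,0,0],[0,0,0],[0,-2,0],[0,-6,0],[0,-10,0],[0,-14,0],[0,-15,0],[0,-15,0],[0,-15,0],[0,-15,0]], rotation=[[0,0,0],[0,0,0],[0,0,0],[0,0,0],[0,0,0],[0,0,0],[0,0,0],[0,0,0],[0,0,0],[0,0,0],[0,0,0],[0,0,0]], hand=0)

```text
t: 57.42
ee_pos: [636.9, 129.0, 174.1]
orientation: [-1.224, -1.181, 1.186]
ft_force: [-0.4, 0.3, -0.3]
width: 88.1
```

```bash
python3 - <<'E'
from h import *
o,im,c=snap('wrist','F1')
frm([400,350,260],np.radians(165))
E
```

```text
rel [21.26, -8.54, 24.47] [-0.004, 0.227, -0.001] rows 8.0 | now 57.47 [636.77 128.94 173.78] [-0.1  0.4 -0.7] 87.7
```

View pics/F1.png

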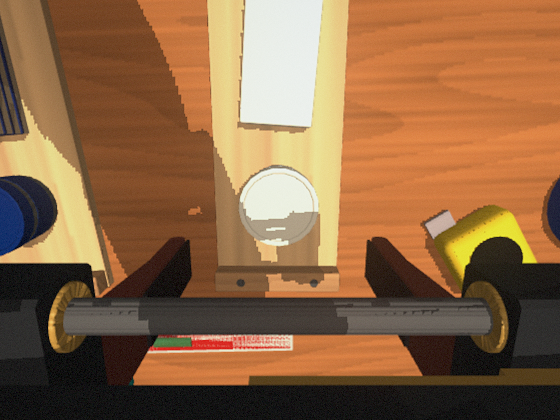

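Emit:
carry_out(delta_pos=[[21.3,-8.5,24.5],[21.3,-8.5,24.5],[21.3,-8.5,24.5],[21.3,-8.5,24.5],[21.3,-8.5,24.5],[21.3,-8.5,24.5],[21.3,-8.5,24.5],[21.3,-8.5,24.5],[21.3,-8.5,24.5],[21.3,-8.5,24.5],[21.3,-8.5,24.5]], rotation=[[0,0.2,0],[0,0.2,0],[0,0.2,0],[0,0.2,0],[0,0.2,0],[0,0.2,0],[0,0.2,0],[0,0.2,0],[0,0.2,0],[0,0.2,0],[0,0.2,0]])

```text
t: 58.38
ee_pos: [400.4, 350.2, 259.8]
orientation: [-1.311, -1.033, 1.038]
ft_force: [0.2, 0.6, 0.8]
width: 88.1
```

```bash
python3 - <<'E'
from h import *
o,t,ct=snap('top','G_top');o,s,cs=snap('scene','G_sc')
cv2.imwrite('pics/G_tc.png',cv2.resize(t[80:310,180:460],None,fx=2.5,fy=2.5,interpolation=cv2.INTER_CUBIC))
cv2.imwrite('pics/G_scc.png',cv2.resize(s[150:270,190:370],None,fx=4,fy=4,interpolation=cv2.INTER_CUBIC))
E
```

```text
(no output)
```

View pics/G_tc.png

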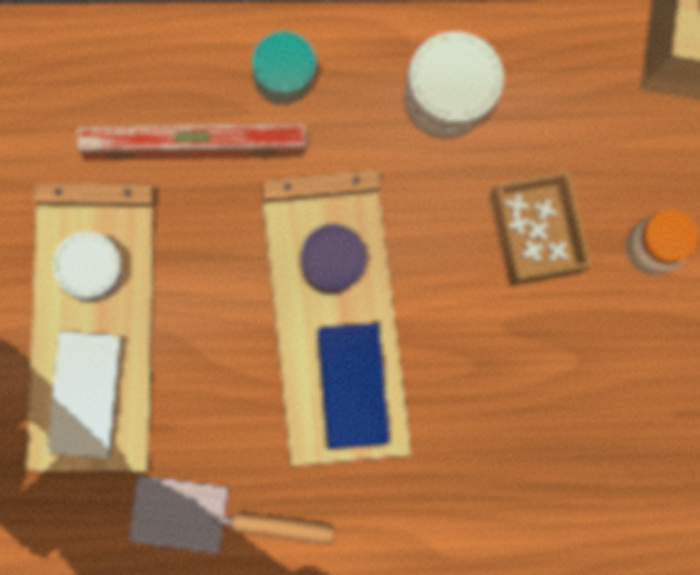

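View pics/G_scc.png

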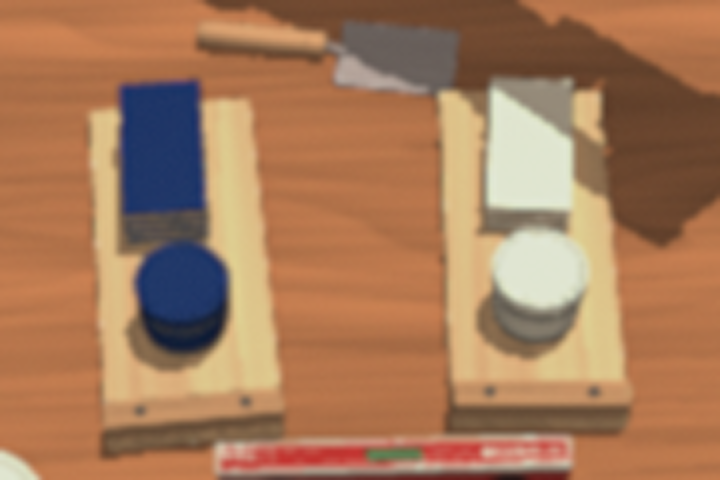

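View pics/G_top.png

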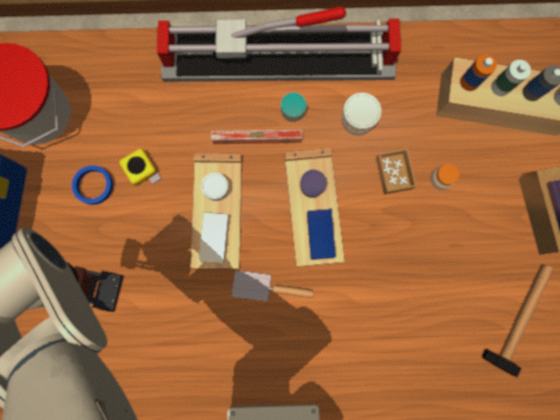

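Emit:
carry_out(delta_pos=[[0,0,0],[0,0,0],[0,0,0],[0,0,0],[0,0,0],[0,0,0],[0,0,0],[0,0,0],[0,0,0],[0,0,0],[0,0,0],[0,0,0]], rotation=[[0,0,0],[0,0,0],[0,0,0],[0,0,0],[0,0,0],[0,0,0],[0,0,0],[0,0,0],[0,0,0],[0,0,0],[0,0,0],[0,0,0]])

```text
t: 59.48
ee_pos: [400.8, 350.7, 261.3]
orientation: [-1.311, -1.035, 1.035]
ft_force: [-0.4, 0.6, 0.4]
width: 87.9
```

Emit:
carry_out(delta_pos=[[0,0,0],[0,0,0],[0,0,0],[0,0,0],[0,0,0],[0,0,0],[0,0,0],[0,0,0],[0,0,0],[0,0,0],[0,0,0],[0,0,0]], rotation=[[0,0,0],[0,0,0],[0,0,0],[0,0,0],[0,0,0],[0,0,0],[0,0,0],[0,0,0],[0,0,0],[0,0,0],[0,0,0],[0,0,0]])

```text
t: 60.48
ee_pos: [400.8, 350.6, 261.3]
orientation: [-1.311, -1.035, 1.035]
ft_force: [0.2, 0.2, -0.0]
width: 87.9
```

```bash
python3 - <<'E'
from h import *
o,t,ct=snap('top','H_top');g=cv2.imread('pics/G_top.png')
print(o['t'],[ (cv2.absdiff(t,g)[a:b,c:d].mean()) for a,b,c,d in((150,275,185,245),(145,270,283,345))])
for uv in[(216,186),(314,183)]:print(p2w(ct,uv,62).round(1))
E
```

```text
60.4833 [np.float64(1.7150666666666667), np.float64(1.7903225806451613)]
[[634.6 122.9  62. ]]
[[ 635.5 -117.9   62. ]]
```

Nothing has changed over the last two seconds, so I hand the job in.

```bash
python3 -c "
from workcell import ctrl
print(ctrl.close_job())"
```

```text
the job is handed in; nothing more can be done
None
```

The job is done and handed in at about 60 s of the 210 s allowed.

- **Tiles:** Two loose white and three loose blue tiles were present. Each is stacked glaze up on the first tile of its colour. After each placing, the wrist camera put the tile within about 0.6 mm and 0.3 degrees of the first tile. The scene view shows both piles with flush sides.
- **Pots:** I then swapped the pots, parking the white one briefly on the bare bench. The final top and scene pictures show the white pot upright between pile and cleat on the white board, and the blue pot likewise on the blue board.
- **Everything else:** The other things look unmoved in the pictures, and nothing changed on the two boards over a two-second wait before hand-in. I saw no pot get knocked aside.

**Disagreements:**
- The top camera reads the two pots about 4 to 7 mm from where the wrist camera had me set them. I put this down to calibration and to reading the lids by eye.
- The blue lid looks purple in the last top view, which I took for glare because it is plainly blue in the scene view.

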